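# Set out the play bench

## Task

Set the bench out for the play group: stand the aluminium pot on the larger burner of the toy hob with its lid pressed fully home, and build the ring tower on the bench between the purple sorting cube and the hob, largest ring at the bottom, then the middle one, then the smallest, stacked straight. The tower stands opposite the middle of the cube's face that looks towards the hob, with about 5 cm clear between that face and the largest ring, so that small hands fit in. Leave the cube, the kettle, the toy hammer and the loose orange shape where they are.

Things in the scene. Friction and masses are not known exactly. Their poses are not given: they have to be found in the camera images.
- pot_center (a point): Aluminium toy pot, open, upright: outside diameter 64 mm, height 46, wall 2.5 mm, about 120 g. Point on its axis half-way up, 23 mm above its underside. z up; along its own +y and -y wire loop handles stick out (tips 45 mm from the axis, 32 to 38 mm above the underside, 26 mm wide); the plain sides to grip are +x and -x.
- lid_center (a point): The pot's aluminium lid, lying wooden knob up, 33 mm high, round about z. Heights from its underside: plug 54 mm across (tapered foot; pot mouth 59) to 7 mm; flange 64 mm across at 7 to 9 mm, rising to 12 mm at the knob; knob 18 mm across, 12 to 33 mm. Point on the axis, 16.5 mm up. Seated, the flange lies on the pot's rim and this point is 32.5 mm above pot_center.
- ring_large_center (a point): Largest silicone stacking ring, blue, lying flat: outside diameter 66 mm, hole 40 mm, 24 mm high, about 60 g. This point is at its centre, 12 mm above its underside; z is up.
- ring_middle_center (a point): Middle silicone stacking ring, yellow, lying flat: outside diameter 54 mm, hole 28 mm, 24 mm high, about 40 g. This point is at its centre, 12 mm above its underside; z is up.
- ring_small_center (a point): Smallest silicone stacking ring, red, lying flat: outside diameter 42 mm, hole 16 mm, 24 mm high, about 25 g. This point is at its centre, 12 mm above its underside; z is up.
- large_burner (a point): Centre of the larger burner (red circles, 92 mm across) on the black cook surface, 45 mm above the bench, of the cream toy hob: a fixed box 160 mm deep (x), 260 wide (y), 45 high. Axes are the hob's: x away from its knob front (roughly away from the robot), y left, z up. The hob's middle is 62 mm from here towards -y, the smaller burner (62 mm across, kettle on it) 124 mm.
- cube: Purple plastic sorting cube, 120 mm each way, with posting holes; loose, about 0.7 kg, on the bench. Origin at the centre of its underside; x, y, z are square to its faces: z up, x roughly away from the robot, y roughly to the robot's left. The hob stands on its +y side at some starts, on its -y side at others.
- kettle: Small red toy kettle, 54 mm across the body, with a black bail handle, 67 mm high, a spout towards its -x, loose on the hob's smaller burner. Origin at the centre of its underside. To be left alone.
- hammer: Wooden toy hammer lying at the left of the bench, beech handle (16 mm thick, 170 mm long, along its x) and red head (38 mm thick, 74 mm long, along its y, centred 60 mm towards +x). Origin on the bench below a point of the handle 60 mm short of the head. To be left alone.
- shape: Loose orange round shape of the sorter, 34 mm across and 30 mm high, standing a little in front (robot side) of the cube. Origin at the centre of its underside. To be left alone.
Not all that is in view belongs to the job. What is shaped like the part that bears ring_large_center but black or green is not meant.

How it is judged:
By the outcome, as a careful person would: the job done as asked, in the order asked, and still so for the second after the job is handed in, with the robot touching nothing.
It also fails if it takes over 115 s, if anything falls off the work surface, if the arm or the gripper's body presses on something with over 40 N, if the wrist force passes 120 N, or if a joint passes its speed limit or range.

## Robot

A 6-joint arm with a two-finger parallel gripper is mounted at the origin on the work surface. World frame = base frame: x ahead of the robot, y to its left, z up, the work surface at z = 0. Lengths are in m, angles in rad, forces in N, time in s.
With the tool pointing down it reaches from about 0.375 to 0.9 m from the base axis. Payload 3.1 kg.
Tool frame: the origin (TCP) lies between the finger pads; the fingertips stand 19 mm ahead of it and the grasp point (between the pads) is the TCP; z points along the fingers, y is the direction in which the jaws open and shut (so a half turn about z gives the same grasp; the last joint's range is limited). The gripper opens to 87 mm and grips with 3 to 60 N. Pads are 19 mm wide; open, the fingers measure 117 mm over their backs; the gripper's body (75 mm by 190 mm) begins 51 mm behind the grasp point.
Start: joints at [1.083, 0.527, 1.433, -0, 1.181, -0.178], TCP at [0.19, 0.595, 0.242] pointing down, gripper open.
Joint ranges: [-3.08, 3.08], [-0.75, 2.2], [0.22, 2.44], [-1.43, 4.57], [0, 2.65], [-2.85, 2.85]. Speed limits (rad/s): [2.79, 2.79, 3.14, 3.14, 3.14, 3.14].

## Interface

Orientations are given as a unit quaternion [x, y, z, w].
In Python, from rig import robot gives the robot as it stands.
- The arm moves only by the tool apply_moves, never from a script. Its argument "series" is a list of rows, each a list of 7 numbers: the shift along the tool's x, y, z in cm, then the turn, a rotation vector about the tool's x, y, z in degrees, then the opening, from 0 (shut) to 1 (fully open). In form: [[dx, dy, dz, rx, ry, rz, grip], ...]. A call has 1 to 5 rows; each row is the pose to reach, as a shift and turn from the pose commanded when the call began, along the tool's axes at that moment; what a row does not reach only later rows make up. A row lasts 1/12 s, in which the tool goes at most 41.7 mm and 7.16 degrees, less where a joint would pass 70% of its speed; a pose out of reach is approached as far as the arm can. A call with a gripper value outside its range is refused whole. The fingers move at their own pace and stop on an object; "newtons" is the grip in N (left out, the last holds). Time passes only in rows, so rows that repeat a pose let the fingers close. It gives the time, the measured TCP pose, the force and the opening at its end, in the units of the state.
- robot.get_obs(): the state, without advancing time (a new reading comes with each control period).
- robot.camera(name): name is "scene" or "top"; returns the picture (400x640x3 uint8, red, green, blue); there is no depth.
- robot.camera_params(name): a dict with "mtx" (3x3 intrinsics, pixels), "origin" and "rotation" of the camera in the world. Camera axes: x right, y down, z forward; pixel columns grow to the right and rows downward; lengths in m; the calibration is good to about 2 mm. A picture is of the moment at which its call begins. camera_params takes no time and is no camera call.
- robot.hand_in(): hands the job in, once; it reports no verdict.
The state is a dict: "time": time; "q": joint angles; "joint_velocities": joint speeds; "joint_torque": joint torques, N m; "position": TCP position; "tool_rot": TCP orientation; "ft_force": force on the tool from outside, world axes, zero at the start; "moment": the same for the moment, N m; "grip_width": finger opening in m.
Only numpy, scipy, OpenCV 4.12 (cv2) and the standard library are available. Lean on these libraries where they do the work, as an engineer would, in place of code of your own. Each camera call takes 0.05 s, during which the arm holds its last target. There are 200 camera calls.

## Working session

There is one attempt and no reset: what is moved stays moved. The work goes in short steps, Python scripts to look and compute and a tool call to move; the robot and the scene stay as the last step left them, time stands still between calls to the robot, and variables do not carry over. Pictures are saved under pics/ and viewed, about 12 in all and at most 16, crops included, and the job is handed in when it is done.

Besides the shell and the picture viewer there is one more tool, called as a command line: name --pt "numbers of a row" for each row, then --argument value for the rest. apply_moves: Moves the arm, as the interface text tells. Its arguments: {"type":"object","properties":{"series":{"type":"array"},"newtons":{"type":"number"}},"required":["series"]}

```bash
ls; mkdir -p pics; python3 - <<'E'
from rig import robot
import cv2
for n in("scene","top"):
    im=robot.camera(n); cv2.imwrite(f"pics/{n}0.png",im[:,:,::-1]); p=robot.camera_params(n); print(n,p)
print(robot.get_obs())
E
```

```text
pics
scene {'mtx': array([[505.94732806,   0.        , 316.51598324],
       [  0.        , 505.94732806, 194.2288281 ],
       [  0.        ,   0.        ,   1.        ]]), 'origin': array([1.50650611, 0.44448532, 0.81286262]), 'rotation': array([ 0.50796078,  0.72374555, -0.38078464, -0.27050191])}
top {'mtx': array([[433.60965193,   0.        , 318.52684454],
       [  0.        , 433.60965193, 201.77014107],
       [  0.        ,   0.        ,   1.        ]]), 'origin': array([0.36582939, 0.08015825, 1.06780145]), 'rotation': array([ 0.71278126, -0.69992071,  0.03085624, -0.03319295])}
{'time': 0.1, 'q': array([ 1.08350817e+00,  5.28352082e-01,  1.43375429e+00, -1.91623576e-05,
        1.18141920e+00, -1.78468789e-01]), 'joint_velocities': array([-0.00013722, -0.00206216, -0.00317426,  0.00060737, -0.00025945,
       -0.00087456]), 'joint_torque': array([-3.85542689e-04, -4.40987456e+01, -1.77148998e+01,  6.35144580e-02,
        5.34125953e-02, -3.02882540e-05]), 'position': array([0.18962304, 0.59489164, 0.24068876]), 'tool_rot': array([ 1.53793160e-01,  9.88102591e-01, -9.16302885e-04, -3.07431333e-04]), 'ft_force': array([ 0.17029931, -0.50128505, -0.0854144 ]), 'moment': array([ 0.05032637,  0.00821207, -0.04150807]), 'grip_width': 0.08703287535151288}
```

View pics/scene0.png

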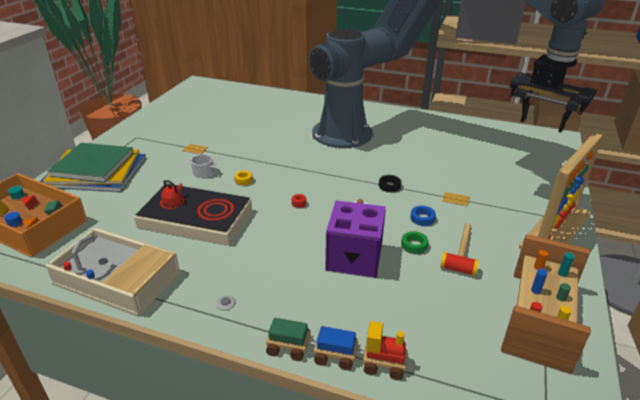

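View pics/top0.png

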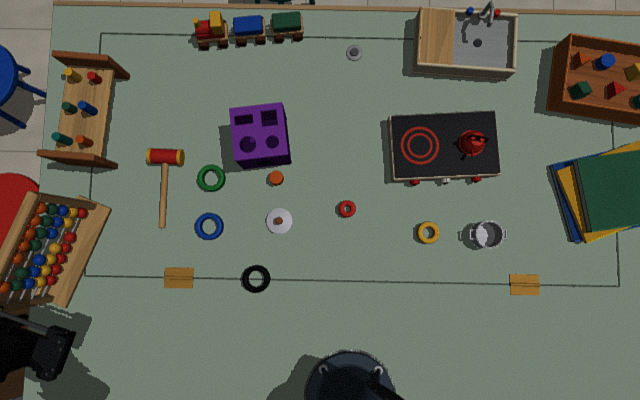

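```bash
cat > h.py <<'E'
import numpy as np, cv2
from rig import robot
from scipy.spatial.transform import Rotation as R
P={n:robot.camera_params(n) for n in("scene","top")}
def ray(n,px,z):
    p=P[n]; d=R.from_quat(p["rotation"]).apply(np.linalg.inv(p["mtx"])@[px[0],px[1],1.])
    return p["origin"]+d*(z-p["origin"][2])/d[2]
def proj(n,X):
    p=P[n]; c=R.from_quat(p["rotation"]).inv().apply(np.asarray(X,float)-p["origin"]); u=p["mtx"]@c; return u[:2]/u[2]
def mask(im,hs,box):
    """hs: list of (lo,hi) HSV; box x0,y0,x1,y1"""
    hsv=cv2.cvtColor(im,cv2.COLOR_RGB2HSV); m=np.zeros(im.shape[:2],np.uint8)
    for lo,hi in hs: m|=cv2.inRange(hsv,np.array(lo),np.array(hi))
    k=np.zeros_like(m); x0,y0,x1,y1=box; k[y0:y1,x0:x1]=255; return m&k
def hull(m):
    c,_=cv2.findContours(m,cv2.RETR_EXTERNAL,cv2.CHAIN_APPROX_NONE); c=max(c,key=cv2.contourArea); return cv2.convexHull(c)
def cen(m):
    h=hull(m); M=cv2.moments(h); return np.array([M["m10"],M["m01"]])/M["m00"],cv2.boundingRect(h)
RED=[((0,120,60),(8,255,255)),((172,120,60),(180,255,255))]; BLUE=[((100,130,40),(125,255,255))]; YEL=[((20,120,60),(32,255,255))]
PUR=[((130,90,20),(160,255,255))]; ORA=[((8,130,60),(18,255,255))]
def go(x,y,z,yaw):
    """tool-frame delta (cm, deg) from the measured pose to a tool-down pose with jaw axis at yaw deg (mod 180) in world"""
    o=robot.get_obs(); r=R.from_quat(o["tool_rot"]); Y=r.as_matrix()[:,1]; cur=np.degrees(np.arctan2(Y[1],Y[0]))
    dy=(yaw-cur+90)%180-90; c=np.radians(cur+dy)
    t=R.from_matrix(np.array([[-np.sin(-0)*0+np.sin(c),np.cos(c),0],[-np.cos(c),np.sin(c),0],[0,0,-1]]).copy())
    d=r.inv().apply(np.array([x,y,z])-o["position"])*100; rv=np.degrees((r.inv()*t).as_rotvec())
    print("t%.1f"%o["time"],"delta cm",d.round(2),"rot",rv.round(2),"pos",o["position"].round(4),"yaw %.1f"%cur,"w %.4f"%o["grip_width"],"F",o["ft_force"].round(1),"q6 %.2f"%o["q"][5])
E
python3 - <<'E'
from h import *
T=robot.camera("top"); S=robot.camera("scene")
for nm,hs,bt,bs,z in [("ringL",BLUE,(185,205,235,250),(405,200,445,230),.012),("ringM",YEL,(410,215,445,250),(230,165,260,190),.012),("ringS",RED,(330,195,362,222),(285,190,312,212),.012),("shape",ORA,(262,165,290,192),(350,190,370,205),.015),("burner",RED,(398,120,443,172),(192,190,238,228),.045),("kettle",RED,(453,125,492,162),(150,175,190,215),.07)]:
    for n,im,b in(("top",T,bt),("scene",S,bs)):
        try: c,r=cen(mask(im,hs,b)); print(nm,n,c.round(1),r,ray(n,c,z).round(4))
        except Exception as e: print(nm,n,"none")
h=np.hstack([cv2.resize(T[80:300,180:350],None,fx=4,fy=4,interpolation=cv2.INTER_CUBIC)]); cv2.imwrite("pics/c1.png",cv2.resize(T[90:250,220:360],None,fx=3.6,fy=3.6,interpolation=2)[:,:,::-1])
cv2.imwrite("pics/c2.png",cv2.resize(T[100:260,380:520],None,fx=3.6,fy=3.6,interpolation=2)[:,:,::-1])
# cube faces
m=mask(T,PUR,(220,90,300,175)); v=cv2.cvtColor(T,cv2.COLOR_RGB2HSV)[:,:,2]; print(np.histogram(v[m>0],12))
E
```

```text
ringL top [208.7 225.9] (195, 213, 28, 27) [0.3978 0.3509 0.012 ]
ringL scene [422.6 215.1] (411, 206, 24, 19) [0.3962 0.3491 0.012 ]
ringM top [428.2 232.2] (418, 222, 22, 22) [ 0.3924 -0.1831  0.012 ]
ringM scene [243.1 177.5] (234, 170, 19, 16) [ 0.3925 -0.181   0.012 ]
ringS top [346.8 208.1] (339, 200, 17, 17) [0.4474 0.0152 0.012 ]
ringS scene [298.6 200.5] (292, 194, 14, 14) [0.4465 0.0158 0.012 ]
shape top [275.7 177.2] (269, 171, 15, 14) [0.52   0.1906 0.015 ]
shape scene [359.5 200.5] (358, 200, 4, 2) [0.3928 0.1746 0.015 ]
burner top [419.5 145.1] (401, 126, 38, 39) [ 0.5995 -0.155   0.045 ]
burner scene [215.  209.2] (197, 198, 37, 23) [ 0.6004 -0.1545  0.045 ]
kettle top [474.3 145.8] (465, 137, 20, 20) [ 0.5942 -0.2772  0.07  ]
kettle scene [171.9 196.5] (160, 184, 25, 25) [ 0.6191 -0.2667  0.07  ]
(array([ 443,  152,  317,  101,   50,   48,   63,   58,   60,   92, 1304,
        535]), array([ 20.,  29.,  38.,  47.,  56.,  65.,  74.,  83.,  92., 101., 110.,
       119., 128.]))
```

View pics/c1.png

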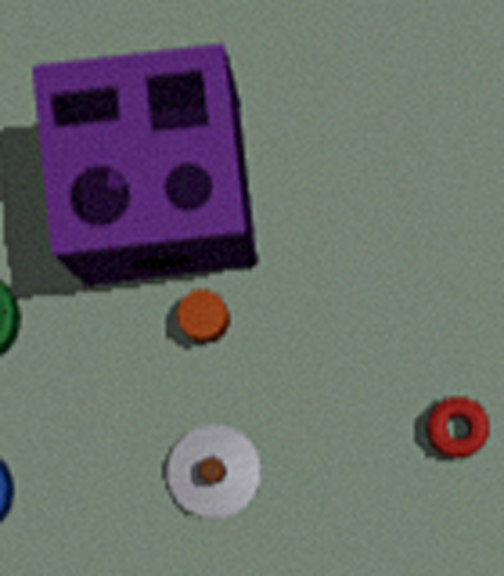

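View pics/c2.png

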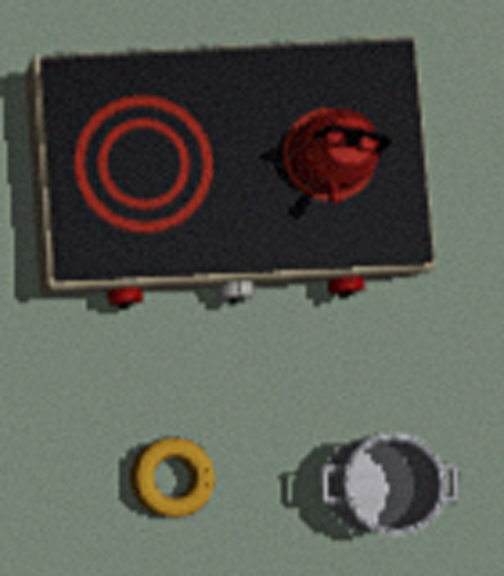

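```bash
python3 - <<'E'
from h import *
T=robot.camera("top"); S=robot.camera("scene")
# lid (top view only): low saturation bright disc
GR=[((0,0,110),(180,28,255)),((125,0,100),(180,70,255))]
m=mask(T,GR,(262,203,297,240)); c,r=cen(m); print("lid",c,r,ray("top",c,.008))
m=mask(T,[((5,90,40),(18,255,255))],(262,203,297,240)); c,r=cen(m); print("knob",c,r,ray("top",c,.0225))
# cube: bright top face
m=mask(T,PUR,(220,90,300,175)); v=cv2.cvtColor(T,cv2.COLOR_RGB2HSV)[:,:,2]
m[v<100]=0; m=cv2.morphologyEx(m,cv2.MORPH_OPEN,np.ones((3,3))); h=hull(m)
rc=cv2.minAreaRect(h); b=cv2.boxPoints(rc); W=np.array([ray("top",p,.12) for p in b]); print("cubetop",rc,W.round(4).tolist(),W.mean(0).round(4))
e=[W[(i+1)%4]-W[i] for i in range(4)]; print([(np.linalg.norm(a).round(4),np.degrees(np.arctan2(a[1],a[0])).round(1)) for a in e])
# scene cube top
m=mask(S,PUR,(320,195,392,280)); v=cv2.cvtColor(S,cv2.COLOR_RGB2HSV)[:,:,2]; print(np.histogram(v[m>0],10))
q=cv2.resize(S[190:280,315:395],None,fx=6,fy=6,interpolation=2); 
w=cv2.resize(S[145:215,140:270],None,fx=5,fy=5,interpolation=2)
H=np.zeros((545,480+0,3),np.uint8)
cv2.imwrite("pics/c3.png",q[:,:,::-1]); 
# hob black top
m=mask(T,[((0,0,0),(180,255,60))],(380,100,510,185)); m=cv2.morphologyEx(m,cv2.MORPH_OPEN,np.ones((5,5))); rc=cv2.minAreaRect(hull(m)); print("hob",rc)
W=np.array([ray("top",p,.045) for p in cv2.boxPoints(rc)]); print(W.round(4).tolist(),W.mean(0).round(4))
# pot handles/rim
hc=lambda p:(np.array(p)/3.6+[380,100]-.36)
print("pot rim",ray("top",hc((393,483)),.046),"handles",ray("top",hc((390,484)),.035),ray("top",hc((323,484)),.035),ray("top",hc((457,483)),.035))
cv2.imwrite("pics/c4.png",np.vstack([cv2.resize(S[145:190,180:270],None,fx=8,fy=6,interpolation=2)])[:,:,::-1])
E
```

```text
lid [279.11772815 220.91094569] (262, 203, 35, 37) [0.41335948 0.18002527 0.008     ]
knob [278.12578616 220.40251572] (275, 218, 7, 6) [0.41389159 0.18108395 0.0225    ]
cubetop ((257.6514587402344, 130.7618408203125), (52.0267448425293, 53.77421188354492), 83.1572265625) [[0.6588, 0.291, 0.12], [0.6756, 0.1718, 0.12], [0.5584, 0.155, 0.12], [0.5419, 0.2729, 0.12]] [0.6087 0.2227 0.12  ]
[(np.float64(0.1204), np.float64(-82.0)), (np.float64(0.1184), np.float64(-171.8)), (np.float64(0.1191), np.float64(98.0)), (np.float64(0.1183), np.float64(8.8))]
(array([  15,   32,  160,  539, 1420,  194,   89,  106,  126, 1001]), array([ 27. ,  41.9,  56.8,  71.7,  86.6, 101.5, 116.4, 131.3, 146.2,
       161.1, 176. ]))
hob ((445.01995849609375, 144.39901733398438), (62.22227096557617, 105.76788330078125), 87.1375961303711)
[[0.6696, -0.0857, 0.045], [0.6871, -0.3403, 0.045], [0.5357, -0.3448, 0.045], [0.5185, -0.0935, 0.045]] [ 0.6027 -0.2161  0.045 ]
pot rim [ 0.39034502 -0.31677321  0.046     ] handles [ 0.38991495 -0.31905948  0.035     ] [ 0.38910832 -0.27493468  0.035     ] [ 0.39137926 -0.36318867  0.035     ]
```

View pics/c3.png

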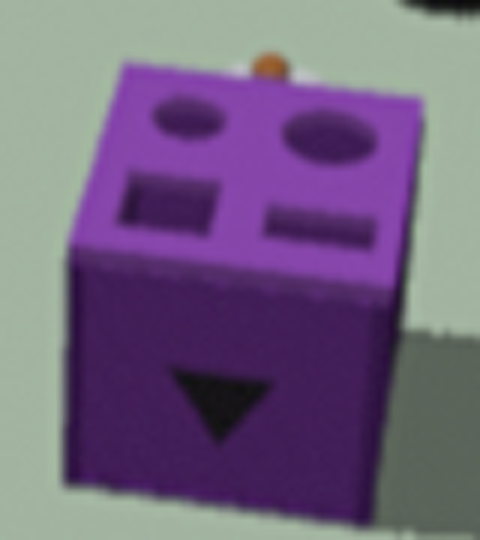

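View pics/c4.png

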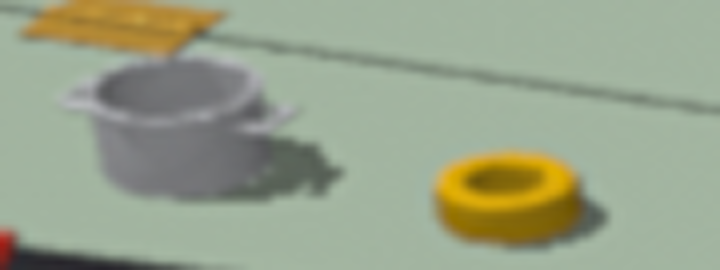

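```bash
python3 - <<'E'
from h import *
W=np.array([ray("scene",np.array(p)/6+[315,190]-.4,.12) for p in [(122,62),(424,98),(387,302),(70,248)]]); print(W.round(4).tolist(),W.mean(0).round(4))
e=[W[(i+1)%4]-W[i] for i in range(4)]; print([(np.linalg.norm(a).round(4),np.degrees(np.arctan2(a[1],a[0])).round(1)) for a in e])
print("pot scene",ray("scene",np.array([180/8+180,90/6+145])-.4,.046), "handles",ray("scene",np.array([64/8+180,100/6+145])-.4,.035),ray("scene",np.array([296/8+180,116/6+145])-.4,.035))
for p in("scene","top"): print(p,proj(p,robot.get_obs()["position"]))
go(.390,-.318,.2,0)
E
```

```text
[[0.5573, 0.1543, 0.12], [0.54, 0.2731, 0.12], [0.6673, 0.2897, 0.12], [0.6769, 0.1732, 0.12]] [0.6104 0.2226 0.12  ]
[(np.float64(0.1201), np.float64(98.3)), (np.float64(0.1284), np.float64(7.4)), (np.float64(0.117), np.float64(-85.3)), (np.float64(0.1211), np.float64(-171.0))]
pot scene [ 0.39245253 -0.31380251  0.046     ] handles [ 0.40016771 -0.36046906  0.035     ] [ 0.38393042 -0.27107459  0.035     ]
scene [542.74795847 118.47866648]
top [ 42.01227386 330.78581462]Traceback (most recent call last):
  File "<stdin>", line 6, in <module>
  File "h.py", line 25, in go
    t=R.from_matrix(np.array([[-np.sin(-0)*0+np.sin(c),np.cos(c),0],[-np.cos(c),np.sin(c),0],[0,0,-1]]).copy())
  File "scipy/spatial/transform/_rotation.pyx", line 1143, in scipy.spatial.transform._rotation.Rotation.from_matrix
ValueError: Non-positive determinant (left-handed or null coordinate frame) in rotation matrix 0: [[ 0.  1.  0.]
 [-1.  0.  0.]
 [ 0.  0. -1.]].
```

```bash
python3 - <<'E'
s=open('h.py').read()
i=s.index("def go(")
s=s[:i]+'''def plan(*wps):
    """wps: (x,y,z,yaw_deg) tool-down; print per-call tool-frame deltas (cm, deg), each within 5 rows"""
    o=robot.get_obs(); r=R.from_quat(o["tool_rot"]); p=o["position"]; Y=r.as_matrix()[:,1]; a=np.degrees(np.arctan2(Y[1],Y[0]))
    print("t%.1f"%o["time"],"pos",p.round(4),"yaw %.1f"%a,"w %.4f"%o["grip_width"],"F",o["ft_force"].round(1),"q",o["q"].round(2))
    for x,y,z,yaw in wps:
        t=np.array([x,y,z]); dy=(yaw-a+90)%180-90; n=int(max(1,np.ceil(np.linalg.norm(t-p)/.205),np.ceil(abs(dy)/35)))
        p0=p.copy();a0=a
        for k in range(1,n+1):
            q=p0+(t-p0)*k/n; b=a0+dy*k/n; c=np.radians(b)
            rn=R.from_matrix(np.array([[-np.sin(c),np.cos(c),0],[np.cos(c),np.sin(c),0],[0,0,-1]]))
            print("  d",(r.inv().apply(q-p)*100).round(2),"rot",np.degrees((r.inv()*rn).as_rotvec()).round(1),"->",q.round(3),round(b,1)); p,a,r=q,b,rn
'''
open('h.py','w').write(s)
E
python3 -c "
from h import *
plan((.45,.2,.2,30),(.46,-.1,.2,2),(.391,-.316,.13,1.5))"
```

```text
t0.3 pos [0.1898 0.5952 0.2412] yaw 72.3 w 0.0869 F [-0.5  0.4 -0.4] q [ 1.08  0.53  1.43  0.    1.18 -0.18]
  d [-12.27  -9.91   1.38] rot [-0.  -0.  14.1] -> [0.277 0.463 0.227] 58.2
  d [-14.31  -6.63   1.37] rot [ 0.   0.  14.1] -> [0.363 0.332 0.214] 44.1
  d [-15.5   -2.94   1.37] rot [ 0.   0.  14.1] -> [0.45 0.2  0.2 ] 30.0
  d [-13.24  -7.07   0.  ] rot [ 0.  0. 14.] -> [0.455 0.05  0.2  ] 16.0
  d [-14.56  -3.65   0.  ] rot [ 0.  0. 14.] -> [ 0.46 -0.1   0.2 ] 2.0
  d [-10.67  -3.82   3.5 ] rot [0.  0.  0.2] -> [ 0.426 -0.208  0.165] 1.8
  d [-10.69  -3.78   3.5 ] rot [0.  0.  0.2] -> [ 0.391 -0.316  0.13 ] 1.5
```

apply_moves --pt "-4 -3.3 0.5 0 0 4 1" --pt "-8 -6.6 1 0 0 9 1" --pt "-12.3 -9.9 1.4 0 0 14 1" --pt "-12.3 -9.9 1.4 0 0 14 1" --pt "-12.3 -9.9 1.4 0 0 14 1"

```text
time: 0.72
position: [0.2792, 0.4589, 0.2269]
tool_rot: [0.275, 0.961, -0.002, 0.0]
ft_force: [-0.6, -0.7, 0.1]
grip_width: 0.0869
```

apply_moves --pt "-14.3 -6.6 1.4 0 0 14 1" --pt "-14.3 -6.6 1.4 0 0 14 1" --pt "-14.3 -6.6 1.4 0 0 14 1" --pt "-14.3 -6.6 1.4 0 0 14 1" --pt "-14.3 -6.6 1.4 0 0 14 1"

```text
time: 1.13
position: [0.3669, 0.3289, 0.2133]
tool_rot: [0.391, 0.921, -0.001, 0.001]
ft_force: [-0.4, -0.3, 0.1]
grip_width: 0.0869
```

apply_moves --pt "-15.5 -2.9 1.4 0 0 14 1" --pt "-15.5 -2.9 1.4 0 0 14 1" --pt "-15.5 -2.9 1.4 0 0 14 1" --pt "-15.5 -2.9 1.4 0 0 14 1" --pt "-15.5 -2.9 1.4 0 0 14 1"

```text
time: 1.55
position: [0.4559, 0.1981, 0.1995]
tool_rot: [0.5, 0.866, 0.001, 0.002]
ft_force: [0.3, 0.6, 0.8]
grip_width: 0.0872
```

apply_moves --pt "-13.2 -7.1 0 0 0 14 1" --pt "-13.2 -7.1 0 0 0 14 1" --pt "-13.2 -7.1 0 0 0 14 1" --pt "-13.2 -7.1 0 0 0 14 1" --pt "-13.2 -7.1 0 0 0 14 1"

```text
time: 1.97
position: [0.4579, 0.0488, 0.1999]
tool_rot: [0.601, 0.799, 0.0, 0.001]
ft_force: [0.1, 0.7, -0.4]
grip_width: 0.0868
```

apply_moves --pt "-14.5 -3.7 0 0 0 14 1" --pt "-14.5 -3.7 0 0 0 14 1" --pt "-14.5 -3.7 0 0 0 14 1" --pt "-14.5 -3.7 0 0 0 14 1" --pt "-14.5 -3.7 0 0 0 14 1"

```text
time: 2.38
position: [0.4643, -0.1013, 0.2]
tool_rot: [0.694, 0.72, 0.0, 0.002]
ft_force: [1.1, -0.3, -0.0]
grip_width: 0.0871
```

apply_moves --pt "-20 -7 3 0 0 0 1" --pt "-20 -7 3 0 0 0 1" --pt "-20 -7 3 0 0 0 1" --pt "-20 -7 3 0 0 0 1" --pt "-20 -7 3 0 0 0 1"

```text
time: 2.8
position: [0.4024, -0.2948, 0.1703]
tool_rot: [0.692, 0.722, 0.001, -0.0]
ft_force: [0.7, 0.7, -0.5]
grip_width: 0.0871
```

```bash
python3 -c "
from h import *
plan((.391,-.316,.1,1.5),(.391,-.316,.033,1.5))"
```

```text
t2.8 pos [ 0.4024 -0.2948  0.1703] yaw 2.4 w 0.0871 F [ 0.7  0.7 -0.5] q [-0.86  0.47  1.82  0.    0.86 -0.9 ]
  d [-2.08 -1.23  7.02] rot [ 0.  -0.1  0.9] -> [ 0.391 -0.316  0.1  ] 1.5
  d [0.  0.  6.7] rot [0. 0. 0.] -> [ 0.391 -0.316  0.033] 1.5
```

apply_moves --pt "-2.1 -1.2 4 0 0 0 1" --pt "-2.1 -1.2 6 0 0 0 1" --pt "-2.1 -1.2 7 0 0 0 1" --pt "-2.1 -1.2 7 0 0 0 1" --pt "-2.1 -1.2 7 0 0 0 1"

```text
time: 3.22
position: [0.3914, -0.3149, 0.1003]
tool_rot: [0.692, 0.722, 0.0, -0.001]
ft_force: [0.0, 0.4, -0.9]
grip_width: 0.0869
```

```bash
python3 - <<'E'
from h import *
plan((.391,-.316,.1,1.5),(.391,-.316,.033,1.5))
T=robot.camera("top"); S=robot.camera("scene")
a=cv2.resize(T[190:270,430:530],None,fx=6,fy=6,interpolation=2); b=cv2.resize(S[120:200,160:260],None,fx=6,fy=6,interpolation=2)
cv2.imwrite("pics/p5.png",cv2.resize(np.vstack([a,b]),(480,600*480//600+0))[:,:,::-1] if 0 else np.hstack([a[:,:400*1],b[:,:400]])[:,:,::-1])
E
```

```text
t3.2 pos [ 0.3914 -0.3149  0.1003] yaw 2.4 w 0.0869 F [ 0.   0.4 -0.9] q [-0.9   0.59  1.86  0.    0.69 -0.94]
  d [-0.11 -0.05  0.03] rot [-0.  -0.1  0.9] -> [ 0.391 -0.316  0.1  ] 1.5
  d [0.  0.  6.7] rot [0. 0. 0.] -> [ 0.391 -0.316  0.033] 1.5
```

View pics/p5.png

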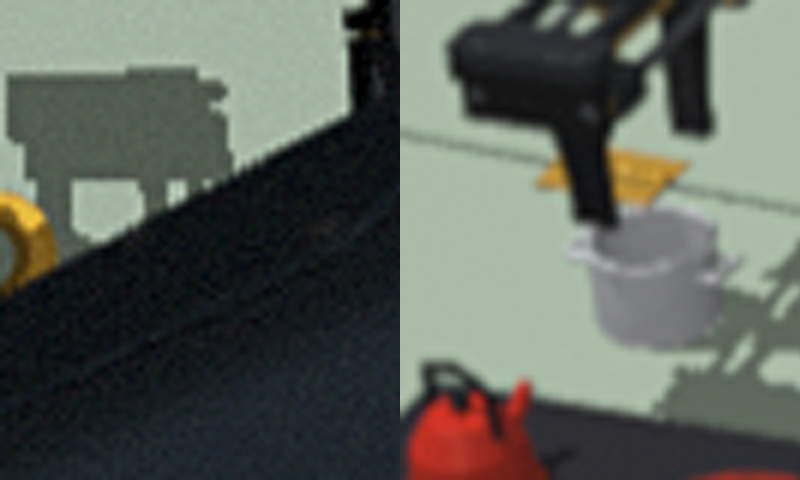

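apply_moves --pt "-0.1 0 3 0 0 0 1" --pt "-0.1 0 5 0 0 0 1" --pt "-0.1 0 6.7 0 0 0 1" --pt "-0.1 0 6.7 0 0 0 1"

```text
time: 3.65
position: [0.3908, -0.3164, 0.0324]
tool_rot: [0.692, 0.722, 0.0, -0.001]
ft_force: [0.1, -0.3, -0.6]
grip_width: 0.0869
```

apply_moves --pt "0 0 0 0 0 0 0.6" --pt "0 0 0 0 0 0 0.6" --pt "0 0 0 0 0 0 0.6" --pt "0 0 0 0 0 0 0.6" --pt "0 0 0 0 0 0 0.6" --newtons 20

```text
time: 4.07
position: [0.3909, -0.3182, 0.0344]
tool_rot: [0.693, 0.721, -0.0, 0.001]
ft_force: [-0.3, 0.6, 7.8]
grip_width: 0.062
```

apply_moves --pt "0 0 0 0 0 0 0.6" --pt "0 0 0 0 0 0 0.6" --pt "0 0 0 0 0 0 0.6"

```text
time: 4.32
position: [0.3908, -0.3182, 0.0344]
tool_rot: [0.693, 0.721, -0.0, 0.001]
ft_force: [-0.5, 0.9, 6.4]
grip_width: 0.0624
```

apply_moves --pt "0 0 -2 0 0 0 0.6" --pt "0 0 -5 0 0 0 0.6" --pt "0 0 -9 0 0 0 0.6" --pt "0 0 -11 0 0 0 0.6" --pt "0 0 -11 0 0 0 0.6"

```text
time: 4.73
position: [0.3926, -0.32, 0.1477]
tool_rot: [0.693, 0.721, -0.001, 0.005]
ft_force: [1.6, -1.0, -0.5]
grip_width: 0.0623
```

```bash
python3 - <<'E'
from h import *
plan((.6,-.155,.16,3.9),(.6,-.155,.1,3.9))
S=robot.camera("scene")
cv2.imwrite("pics/p6.png",cv2.resize(S[60:220,120:280],None,fx=3.7,fy=3.7,interpolation=2)[:,:,::-1])
E
```

```text
t4.7 pos [ 0.3926 -0.32    0.1477] yaw 2.3 w 0.0623 F [ 1.6 -1.  -0.5] q [-0.9   0.51  1.82  0.    0.8  -0.95]
  d [ 7.82 10.7  -0.61] rot [ 0.3  0.5 -0.8] -> [ 0.496 -0.238  0.154] 3.1
  d [ 7.68 10.8  -0.62] rot [ 0.   0.  -0.8] -> [ 0.6   -0.155  0.16 ] 3.9
  d [0. 0. 6.] rot [0. 0. 0.] -> [ 0.6   -0.155  0.1  ] 3.9
```

View pics/p6.png

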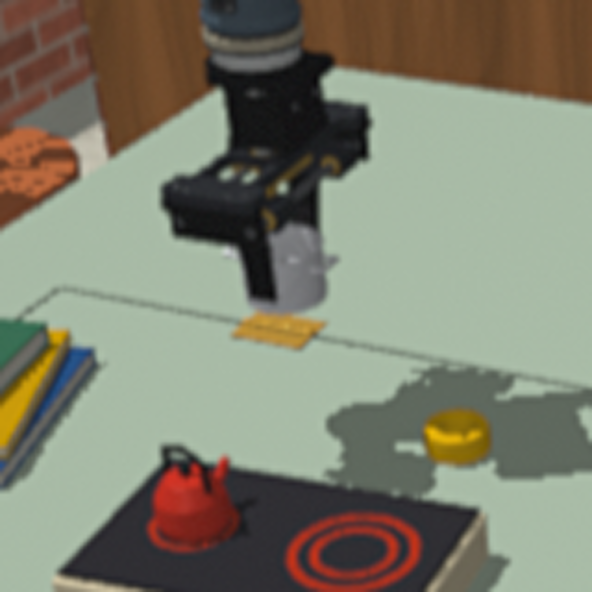

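```bash
python3 - <<'E'
from h import *
for i in range(2):
    S=robot.camera("scene")
    plan((.6,-.155,.16,3.9),(.6,-.155,.1,3.9))
print(proj("scene",robot.get_obs()["position"]))
E
```

```text
t4.8 pos [ 0.3908 -0.3179  0.144 ] yaw 2.3 w 0.0621 F [-0.3  0.2 -2.4] q [-0.91  0.52  1.83  0.    0.8  -0.95]
  d [ 7.72 10.78 -0.8 ] rot [ 0.1  0.1 -0.8] -> [ 0.495 -0.236  0.152] 3.1
  d [ 7.57 10.89 -0.8 ] rot [ 0.   0.  -0.8] -> [ 0.6   -0.155  0.16 ] 3.9
  d [0. 0. 6.] rot [0. 0. 0.] -> [ 0.6   -0.155  0.1  ] 3.9
t4.9 pos [ 0.3902 -0.3173  0.1429] yaw 2.3 w 0.0622 F [-0.3  1.  -1.5] q [-0.91  0.52  1.83  0.    0.8  -0.95]
  d [ 7.69 10.81 -0.85] rot [-0.  -0.  -0.8] -> [ 0.495 -0.236  0.151] 3.1
  d [ 7.53 10.91 -0.85] rot [ 0.   0.  -0.8] -> [ 0.6   -0.155  0.16 ] 3.9
  d [0. 0. 6.] rot [0. 0. 0.] -> [ 0.6   -0.155  0.1  ] 3.9
[197.31700772 129.91878244]
```

apply_moves --pt "1 1.5 -2.5 0 0 0 0.6" --pt "4 5.5 -2.5 0 0 0 0.6" --pt "7.7 10.8 -2.5 0 0 -1 0.6" --pt "10.5 15.5 -2.5 0 0 -2 0.6" --pt "11.5 16.5 -2.5 0 0 -2 0.6"

```text
time: 5.3
position: [0.5381, -0.2048, 0.1661]
tool_rot: [0.68, 0.733, -0.0, -0.002]
ft_force: [0.5, -1.4, -2.0]
grip_width: 0.0622
```

apply_moves --pt "3.7 5.2 0 0 0 0 0.6" --pt "3.7 5.2 0 0 0 0 0.6" --pt "3.7 5.2 3 0 0 0 0.6" --pt "3.7 5.2 6 0 0 0 0.6" --pt "3.7 5.2 7 0 0 0 0.6"

```text
time: 5.72
position: [0.5833, -0.163, 0.0922]
tool_rot: [0.68, 0.734, -0.002, -0.006]
ft_force: [-0.9, 0.4, -2.1]
grip_width: 0.0625
```

```bash
python3 - <<'E'
from h import *
for i in range(4):S=robot.camera("scene")
plan((.6,-.155,.085,3.9))
a=cv2.resize(S[100:250,120:280],None,fx=4,fy=4,interpolation=2); cv2.imwrite("pics/p7.png",a[:,:,::-1])
E
```

```text
t5.9 pos [ 0.5866 -0.1659  0.0978] yaw 4.3 w 0.0621 F [-0.1 -0.3 -1.7] q [-0.46  0.7   1.58  0.    0.86 -0.53]
  d [0.98 1.42 1.28] rot [-0.1 -0.   0.4] -> [ 0.6   -0.155  0.085] 3.9
```

View pics/p7.png

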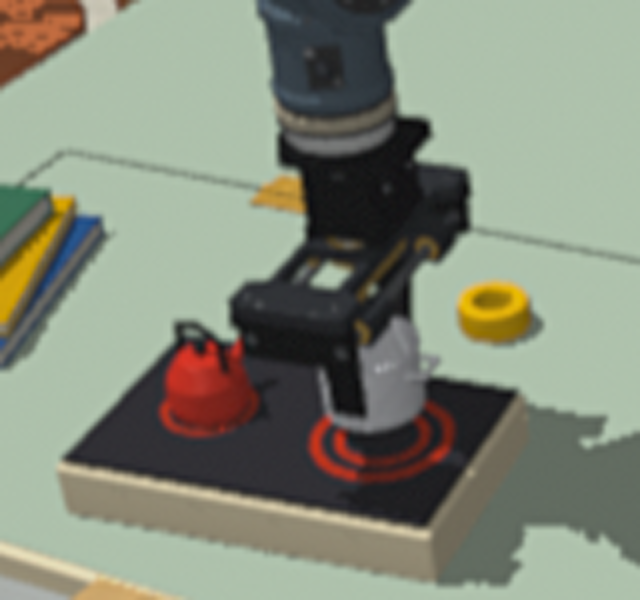

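apply_moves --pt "0.5 0.7 0.5 0 0 0 0.6" --pt "1.0 1.4 1.2 0 0 0 0.6" --pt "1.0 1.4 1.2 0 0 0 0.6" --pt "1.0 1.4 1.2 0 0 0 0.6"

```text
time: 6.25
position: [0.6007, -0.1541, 0.0866]
tool_rot: [0.68, 0.734, 0.0, 0.0]
ft_force: [-1.0, -0.4, -2.9]
grip_width: 0.0623
```

```bash
python3 - <<'E'
from h import *
S=robot.camera("scene");S=robot.camera("scene")
plan((.6,-.155,.079,3.9))
p=robot.get_obs()["position"]
print("near finger outer px",proj("scene",p+[.0375,0,-.019]),"TCP",proj("scene",p))
# pot silhouette at mid-lower band: left/right extents by row
hsv=cv2.cvtColor(S,cv2.COLOR_RGB2HSV)
m=((hsv[:,:,1]<45)&(hsv[:,:,2]>85)).astype(np.uint8)*255
for r in range(178,216,3):
    x=np.where(m[r,195:240])[0]+195; print(r,x.min() if len(x) else None,x.max() if len(x) else None)
E
```

```text
t6.3 pos [ 0.6004 -0.1545  0.0868] yaw 4.3 w 0.0619 F [ 0.2  0.3 -0.8] q [-0.43  0.72  1.56 -0.    0.86 -0.51]
  d [-0.05 -0.04  0.78] rot [0.  0.  0.4] -> [ 0.6   -0.155  0.079] 3.9
near finger outer px [206.62585723 210.08027375] TCP [213.25113355 195.80486979]
178 199 233
181 224 233
184 224 235
187 219 239
190 218 239
193 215 239
196 212 230
199 201 229
202 201 226
205 202 226
208 202 226
211 203 223
214 209 216
```

apply_moves --pt "0 0 0.4 0 0 0 0.6" --pt "0 0 0.6 0 0 0 0.6" --pt "0 0 0.7 0 0 0 0.6" --pt "0 0 0.7 0 0 0 0.6"

```text
time: 6.68
position: [0.5999, -0.1546, 0.0795]
tool_rot: [0.68, 0.733, -0.0, -0.0]
ft_force: [-0.7, 0.3, 1.1]
grip_width: 0.0621
```

apply_moves --pt "0 0 0.1 0 0 0 0.6" --pt "0 0 0.2 0 0 0 0.6" --pt "0 0 0.2 0 0 0 0.6"

```text
time: 6.93
position: [0.5998, -0.1545, 0.0794]
tool_rot: [0.68, 0.733, -0.0, -0.0]
ft_force: [-3.7, 1.6, 11.8]
grip_width: 0.0621
```

apply_moves --pt "0 0 -0.2 0 0 0 0.7" --pt "0 0 -0.2 0 0 0 0.8" --pt "0 0 -0.2 0 0 0 1" --pt "0 0 -0.2 0 0 0 1" --pt "0 0 -0.2 0 0 0 1"

```text
time: 7.35
position: [0.6002, -0.1546, 0.079]
tool_rot: [0.68, 0.733, -0.0, -0.0]
ft_force: [0.8, -0.1, -0.5]
grip_width: 0.0812
```

apply_moves --pt "0 0 -2 0 0 0 1" --pt "0 0 -5 0 0 0 1" --pt "0 0 -9 0 0 0 1" --pt "0 0 -11 0 0 0 1" --pt "0 0 -11 0 0 0 1"

```text
time: 7.77
position: [0.6035, -0.1559, 0.1948]
tool_rot: [0.68, 0.733, 0.002, 0.005]
ft_force: [0.2, -1.0, -0.2]
grip_width: 0.0865
```

```bash
python3 - <<'E'
from h import *
S=robot.camera("scene")
plan((.5,.08,.2,45),(.4136,.1806,.12,45),(.4136,.1806,.034,45))
E
```

```text
t7.8 pos [ 0.6019 -0.1553  0.1921] yaw 4.3 w 0.0865 F [-0.  -0.2 -0.5] q [-0.43  0.58  1.49 -0.    1.06 -0.51]
  d [12.11 -4.19 -0.46] rot [  0.3   0.2 -20.3] -> [ 0.551 -0.038  0.196] 24.7
  d [12.82  0.28 -0.4 ] rot [  0.    0.  -20.3] -> [0.5  0.08 0.2 ] 45.0
  d [13.22  1.    8.  ] rot [ 0.  0. -0.] -> [0.414 0.181 0.12 ] 45.0
  d [0.  0.  8.6] rot [0. 0. 0.] -> [0.414 0.181 0.034] 45.0
```

```bash
python3 - <<'E'
from h import *
plan((.5,.08,.2,60),(.4136,.1806,.12,60),(.4136,.1806,.034,60))
E
```

```text
t7.8 pos [ 0.6019 -0.1553  0.1921] yaw 4.3 w 0.0865 F [-0.  -0.2 -0.5] q [-0.43  0.58  1.49 -0.    1.06 -0.51]
  d [12.11 -4.19 -0.46] rot [  0.3   0.3 -27.8] -> [ 0.551 -0.038  0.196] 32.2
  d [12.67  1.95 -0.4 ] rot [  0.    0.  -27.8] -> [0.5  0.08 0.2 ] 60.0
  d [12.51  4.39  8.  ] rot [ 0.  0. -0.] -> [0.414 0.181 0.12 ] 60.0
  d [0.  0.  8.6] rot [0. 0. 0.] -> [0.414 0.181 0.034] 60.0
```

apply_moves --pt "4 -1.4 0 0 0 -7 1" --pt "8 -2.8 -0.4 0 0 -14 1" --pt "12.1 -4.2 -0.4 0 0 -21 1" --pt "12.1 -4.2 -0.4 0 0 -27.8 1" --pt "12.1 -4.2 -0.4 0 0 -27.8 1"

```text
time: 8.23
position: [0.5464, -0.0343, 0.1916]
tool_rot: [0.482, 0.876, -0.001, -0.003]
ft_force: [0.1, 0.3, -0.8]
grip_width: 0.0869
```

apply_moves --pt "4 0.6 0 0 0 -7 1" --pt "8 1.2 0 0 0 -14 1" --pt "12.7 2 0 0 0 -21 1" --pt "12.7 2 0 0 0 -27.8 1" --pt "12.7 2 0 0 0 -27.8 1"

```text
time: 8.65
position: [0.4974, 0.0825, 0.1923]
tool_rot: [0.259, 0.966, -0.0, -0.001]
ft_force: [0.2, 0.5, 0.4]
grip_width: 0.0871
```

apply_moves --pt "4 1.4 2 0 0 0 1" --pt "8 3 5 0 0 0 1" --pt "12.5 4.4 8 0 0 0 1" --pt "12.5 4.4 8 0 0 0 1" --pt "12.5 4.4 8 0 0 0 1"

```text
time: 9.07
position: [0.4074, 0.1823, 0.11]
tool_rot: [0.261, 0.965, -0.002, -0.005]
ft_force: [-1.7, -1.0, 0.5]
grip_width: 0.0872
```

```bash
python3 - <<'E'
from h import *
S=robot.camera("scene");T=robot.camera("top")
plan((.4136,.1806,.034,60))
m=mask(T,RED,(398,120,443,172)); 
cv2.imwrite("pics/p8.png",np.hstack([cv2.resize(T[105:190,385:500],None,fx=4,fy=5,interpolation=2)[:400],cv2.resize(S[150:250,150:235],None,fx=4,fy=4,interpolation=2)])[:,:,::-1])
E
```

```text
t9.2 pos [0.4134 0.1813 0.1123] yaw 59.7 w 0.0867 F [ 0.2 -0.3  0.5] q [ 0.17  0.53  1.98 -0.    0.64 -0.88]
  d [-0.05 -0.05  7.83] rot [-0.1 -0.  -0.3] -> [0.414 0.181 0.034] 60.0
```

View pics/p8.png

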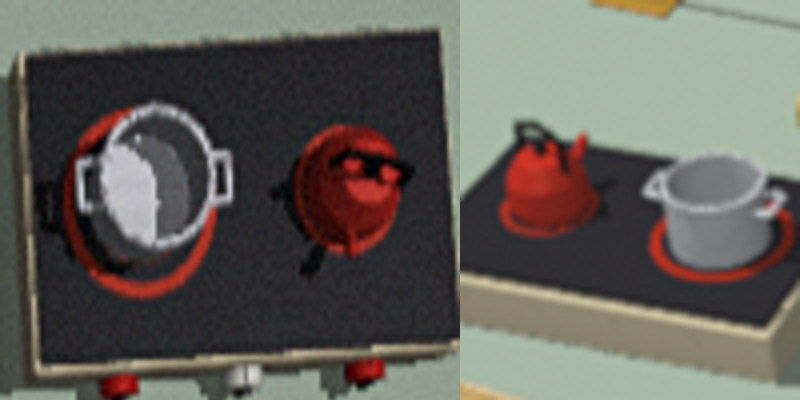

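```bash
python3 - <<'E'
from h import *
print(ray("top",np.array([424,140.2])-.4,.091),ray("scene",np.array([214.4,195.4])-.4,.091))
T=robot.camera("top")
m=mask(T,[((0,0,95),(180,45,255))],(395,115,450,165)); c,r=cen(m); print(c,r,ray("top",(r[0]+(r[2]-1)/2,r[1]+(r[3]-1)/2),.091))
E
```

```text
[ 0.60139837 -0.15380439  0.091     ] [ 0.60183225 -0.15099237  0.091     ]
[425.47126437 139.81703026] (410, 125, 33, 30) [ 0.60219499 -0.1592999   0.091     ]
```

apply_moves --pt "0 0 3 0 0 0 1" --pt "0 0 6 0 0 0 1" --pt "0 0 7.8 0 0 0 1" --pt "0 0 7.8 0 0 0 1" --pt "0 0 7.8 0 0 0 1"

```text
time: 9.63
position: [0.4145, 0.1808, 0.0351]
tool_rot: [0.261, 0.965, 0.0, 0.0]
ft_force: [0.2, -0.2, 1.5]
grip_width: 0.0869
```

```bash
python3 - <<'E'
from h import *
plan((.4138,.1806,.034,60))
S=robot.camera("scene");T=robot.camera("top")
cv2.imwrite("pics/p9.png",cv2.resize(T[180:280,230:330],None,fx=5,fy=5,interpolation=2)[:,:,::-1])
E
```

```text
t9.6 pos [0.4145 0.1808 0.0351] yaw 59.7 w 0.0869 F [ 0.2 -0.2  1.5] q [ 0.16  0.7   2.01 -0.    0.43 -0.88]
  d [ 0.05 -0.06  0.11] rot [ 0.   0.  -0.3] -> [0.414 0.181 0.034] 60.0
```

View pics/p9.png

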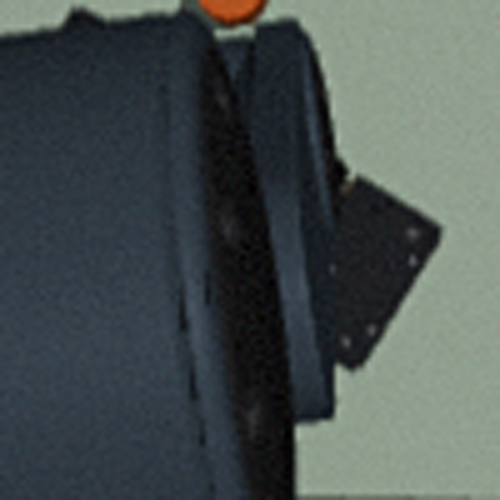

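apply_moves --pt "0 0 0.1 0 0 0 0.1" --pt "0 0 0.1 0 0 0 0.1" --pt "0 0 0.1 0 0 0 0.1" --pt "0 0 0.1 0 0 0 0.1" --pt "0 0 0.1 0 0 0 0.1" --newtons 25

```text
time: 10.15
position: [0.4127, 0.182, 0.0348]
tool_rot: [0.26, 0.966, 0.0, 0.0]
ft_force: [0.1, -0.3, -0.3]
grip_width: 0.0615
```

apply_moves --pt "0 0 0 0 0 0 0.1" --pt "0 0 0 0 0 0 0.1" --pt "0 0 0 0 0 0 0.1" --pt "0 0 0 0 0 0 0.1" --pt "0 0 0 0 0 0 0.1"

```text
time: 10.57
position: [0.4125, 0.1819, 0.0343]
tool_rot: [0.26, 0.966, -0.0, -0.0]
ft_force: [0.3, 0.3, -0.5]
grip_width: 0.0284
```

apply_moves --pt "0 0 -2 0 0 0 0.1" --pt "0 0 -5 0 0 0 0.1" --pt "0 0 -9 0 0 0 0.1" --pt "0 0 -13 0 0 0 0.1" --pt "0 0 -14 0 0 0 0.1"

```text
time: 10.98
position: [0.415, 0.1825, 0.1791]
tool_rot: [0.259, 0.966, 0.002, 0.004]
ft_force: [0.4, -0.3, -0.3]
grip_width: 0.0094
```

```bash
python3 - <<'E'
from h import *
for i in range(3): S=robot.camera("scene")
plan((.6008,-.1535,.18,60),(.6008,-.1535,.14,60))
cv2.imwrite("pics/p10.png",cv2.resize(S[80:230,300:440],None,fx=4,fy=4,interpolation=2)[:,:,::-1])
E
```

```text
t11.1 pos [0.4129 0.182  0.1751] yaw 59.9 w 0.0088 F [-1.   1.  -0.9] q [ 0.17  0.41  1.93 -0.    0.81 -0.88]
  d [-16.54  -9.8   -0.23] rot [ 0.1  0.1 -0. ] -> [0.507 0.014 0.178] 60.0
  d [-16.53  -9.82  -0.24] rot [ 0.  0. -0.] -> [ 0.601 -0.154  0.18 ] 60.0
  d [0. 0. 4.] rot [0. 0. 0.] -> [ 0.601 -0.154  0.14 ] 60.0
```

View pics/p10.png

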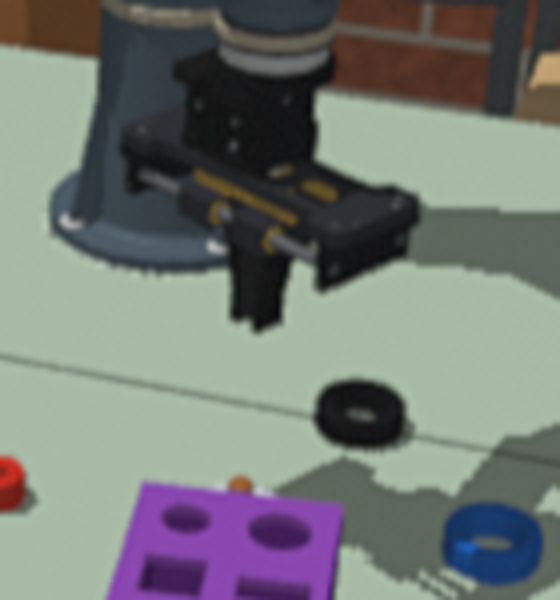

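apply_moves --pt "0 0 0 0 0 0 0.6" --pt "0 0 0 0 0 0 0.6" --pt "0 0 0 0 0 0 0.6" --pt "0 0 2 0 0 0 0.6" --pt "0 0 4 0 0 0 0.6"

```text
time: 11.55
position: [0.413, 0.182, 0.1336]
tool_rot: [0.26, 0.966, 0.0, 0.001]
ft_force: [0.0, 0.9, -0.4]
grip_width: 0.034
```

```bash
python3 - <<'E'
from h import *
for i in range(3): T=robot.camera("top")
plan((.4136,.1808,.034,60))
E
```

```text
t11.7 pos [0.4109 0.1816 0.1326] yaw 59.9 w 0.0457 F [0.4 0.5 0.1] q [ 0.17  0.49  1.96  0.    0.7  -0.88]
  d [-0.31  0.1   9.86] rot [-0.2 -0.3 -0.1] -> [0.414 0.181 0.034] 60.0
```

apply_moves --pt "-0.2 0 4 0 0 0 0.6" --pt "-0.2 0 7 0 0 0 0.6" --pt "-0.2 0 9.2 0 0 0 0.6" --pt "-0.2 0 9.8 0 0 0 0.6" --pt "-0.2 0 9.8 0 0 0 0.6"

```text
time: 12.12
position: [0.4137, 0.1808, 0.0354]
tool_rot: [0.26, 0.966, -0.001, -0.001]
ft_force: [-0.4, 1.3, 1.0]
grip_width: 0.0519
```

apply_moves --pt "0 0 0 0 0 0 0.6" --pt "0 0 0 0 0 0 0.1" --pt "0 0 0 0 0 0 0.1" --pt "0 0 0 0 0 0 0.1" --pt "0 0 0 0 0 0 0.1" --newtons 25

```text
time: 12.53
position: [0.4148, 0.181, 0.0373]
tool_rot: [0.26, 0.966, 0.0, 0.001]
ft_force: [0.3, -0.0, -0.3]
grip_width: 0.0334
```

apply_moves --pt "0 0 0 0 0 0 0.1" --pt "0 0 0 0 0 0 0.1" --pt "0 0 0 0 0 0 0.1" --pt "0 0 0 0 0 0 0.1" --pt "0 0 0 0 0 0 0.1"

```text
time: 12.95
position: [0.4142, 0.1809, 0.0366]
tool_rot: [0.26, 0.966, -0.0, 0.0]
ft_force: [0.3, -0.2, 5.2]
grip_width: 0.0165
```

apply_moves --pt "0 0 0 0 0 0 0.1" --pt "0 0 0 0 0 0 0.1"

```text
time: 13.12
position: [0.4142, 0.1809, 0.0366]
tool_rot: [0.26, 0.966, -0.0, 0.0]
ft_force: [-0.7, 0.4, 4.8]
grip_width: 0.017
```

apply_moves --pt "0 0 -2 0 0 0 0.1" --pt "0 0 -5 0 0 0 0.1" --pt "0 0 -9 0 0 0 0.1" --pt "0 0 -13 0 0 0 0.1" --pt "0 0 -15 0 0 0 0.1"

```text
time: 13.53
position: [0.4156, 0.1813, 0.1898]
tool_rot: [0.26, 0.966, 0.001, 0.002]
ft_force: [0.6, -0.1, -1.2]
grip_width: 0.0167
```

apply_moves --pt "-3 -2 0 0 0 0 0.1" --pt "-6.5 -4 0 0 0 0 0.1" --pt "-10 -6 0 0 0 0 0.1" --pt "-13.5 -8 0 0 0 0 0.1" --pt "-16.5 -9.8 0 0 0 0 0.1"

```text
time: 13.95
position: [0.5091, 0.0112, 0.1863]
tool_rot: [0.26, 0.966, -0.0, 0.001]
ft_force: [0.1, 0.5, -0.7]
grip_width: 0.0165
```

apply_moves --pt "-3.5 -2 0 0 0 0 0.1" --pt "-7 -4 0 0 0 0 0.1" --pt "-10.5 -6 0 0 0 0 0.1" --pt "-14 -8.5 0 0 0 0 0.1" --pt "-16.5 -9.8 0 0 0 0 0.1"

```text
time: 14.37
position: [0.6024, -0.1579, 0.1858]
tool_rot: [0.261, 0.965, -0.001, 0.0]
ft_force: [0.8, -0.2, 0.5]
grip_width: 0.0167
```

apply_moves --pt "0 0 0 0 0 0 0.1" --pt "0 0 0 0 0 0 0.1" --pt "0 0 0 0 0 0 0.1"

```text
time: 14.62
position: [0.6004, -0.1534, 0.1854]
tool_rot: [0.26, 0.966, 0.0, -0.001]
ft_force: [-1.5, -0.2, -0.9]
grip_width: 0.0163
```

```bash
python3 - <<'E'
from h import *
S=robot.camera("scene")
plan((.6008,-.1535,.135,60))
cv2.imwrite("pics/p11.png",cv2.resize(S[90:240,140:280],None,fx=4,fy=4,interpolation=2)[:,:,::-1])
E
```

```text
t14.7 pos [ 0.6002 -0.1528  0.1856] yaw 59.9 w 0.0170 F [-0.2 -0.  -0.3] q [-0.43  0.59  1.5   0.    1.06 -1.48]
  d [-0.1  -0.03  5.06] rot [ 0.  -0.2 -0.1] -> [ 0.601 -0.154  0.135] 60.0
```

View pics/p11.png

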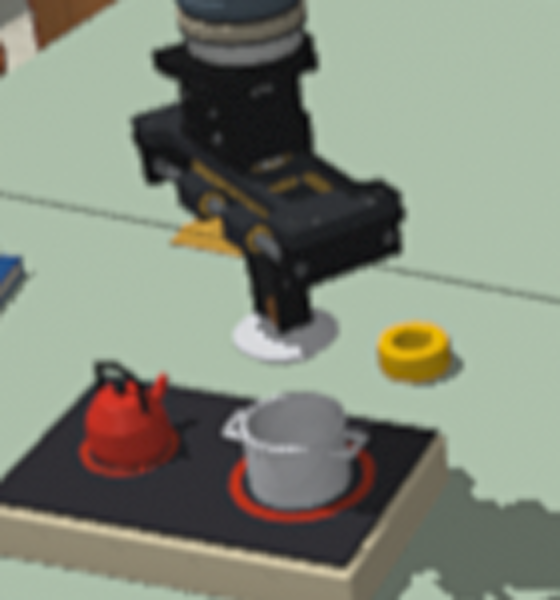

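```bash
python3 - <<'E'
from h import *
S=robot.camera("scene")
m=mask(S,[((0,0,120),(180,40,255))],(192,160,232,185)); c,r=cen(m); print("lid",c,r)
o=robot.get_obs()["position"]; zf=o[2]-.0366+.0085
cl=(r[0]+(r[2]-1)/2,r[1]+(r[3]-1)/2)
print(ray("scene",cl,zf), "expected px",proj("scene",[o[0],o[1],zf]))
for a in np.eye(3)[:2]: print(proj("scene",np.array([o[0],o[1],zf])+.032*a),proj("scene",np.array([o[0],o[1],zf])-.032*a))
m=mask(S,[((0,0,70),(180,45,255))],(195,180,235,222)); h=hull(m); x,y,w,hh=cv2.boundingRect(h); print("pot",x,y,w,hh)
for rr in range(184,222,3):
    q=np.where(m[rr])[0]; print(rr,q.min() if len(q) else 0,q.max() if len(q) else 0,end="; ")
print("pot rim exp",proj("scene",[.6008,-.1535,.091]),proj("scene",[.6008,-.1535+.032,.07]),proj("scene",[.6008,-.1535-.032,.07]))
E
```

```text
lid [211.5 172. ] (192, 160, 40, 25)
[ 0.59936009 -0.15104419  0.1577138 ] expected px [210.77093259 172.090675  ]
[204.10275273 178.69096273] [217.17641454 165.75041052]
[222.39305746 174.48301065] [199.31346589 169.73223312]
pot 195 180 40 38
184 195 234; 187 195 234; 190 203 234; 193 198 234; 196 196 226; 199 196 231; 202 201 228; 205 202 226; 208 202 226; 211 202 226; 214 203 223; 217 211 213; 220 0 0; pot rim exp [213.32312037 194.58998737] [225.42988449 203.89769203] [203.18672009 198.9267203 ]
```

apply_moves --pt "-0.1 0 2 0 0 0 0.1" --pt "-0.1 0 4 0 0 0 0.1" --pt "-0.1 0 5.3 0 0 0 0.1" --pt "-0.1 0 5.5 0 0 0 0.1" --pt "-0.1 0 5.5 0 0 0 0.1"

```text
time: 15.13
position: [0.6013, -0.153, 0.1306]
tool_rot: [0.259, 0.966, 0.0, -0.001]
ft_force: [-0.3, 0.4, 0.2]
grip_width: 0.0168
```

apply_moves --pt "0 0 0 0 0 0 0.1" --pt "0 0 0.2 0 0 0 0.1" --pt "0 0 0.4 0 0 0 0.1" --pt "0 0 0.4 0 0 0 0.1"

```text
time: 15.47
position: [0.6026, -0.1546, 0.1278]
tool_rot: [0.26, 0.966, -0.0, 0.0]
ft_force: [-0.4, 0.2, 0.0]
grip_width: 0.0167
```

apply_moves --pt "0 0 0.2 0 0 0 0.1" --pt "0 0 0.4 0 0 0 0.1" --pt "0 0 0.4 0 0 0 0.1"

```text
time: 15.72
position: [0.6024, -0.1549, 0.1233]
tool_rot: [0.26, 0.966, -0.0, 0.0]
ft_force: [-0.1, -0.3, 0.5]
grip_width: 0.0166
```

apply_moves --pt "0 0 0.2 0 0 0 0.1" --pt "0 0 0.3 0 0 0 0.1" --pt "0 0 0.3 0 0 0 0.1"

```text
time: 15.97
position: [0.6023, -0.1554, 0.1207]
tool_rot: [0.259, 0.966, -0.001, 0.0]
ft_force: [-0.9, -2.6, 2.8]
grip_width: 0.0168
```

apply_moves --pt "0 0 0.1 0 0 0 0.1" --pt "0 0 0.2 0 0 0 0.1" --pt "0 0 0.2 0 0 0 0.1"

```text
time: 16.22
position: [0.6023, -0.1555, 0.1205]
tool_rot: [0.259, 0.966, -0.001, 0.0]
ft_force: [-4.5, -1.8, 13.0]
grip_width: 0.0163
```

apply_moves --pt "0 0 0.1 0 0 0 0.1" --pt "0 0 0.2 0 0 0 0.1" --pt "0 0 0.2 0 0 0 0.1"

```text
time: 16.47
position: [0.6023, -0.1555, 0.1204]
tool_rot: [0.259, 0.966, -0.001, 0.001]
ft_force: [-7.8, -0.9, 22.4]
grip_width: 0.0166
```

apply_moves --pt "0 0 -0.4 0 0 0 0.1" --pt "0 0 -0.4 0 0 0 0.3" --pt "0 0 -0.4 0 0 0 0.5" --pt "0 0 -0.4 0 0 0 0.5" --pt "0 0 -0.4 0 0 0 0.5"

```text
time: 16.88
position: [0.6022, -0.1542, 0.1195]
tool_rot: [0.26, 0.966, 0.0, -0.001]
ft_force: [-0.9, 0.0, -0.5]
grip_width: 0.0357
```

apply_moves --pt "0 0 -1 0 0 0 0.5" --pt "0 0 -3 0 0 0 0.6" --pt "0 0 -6 0 0 0 0.6" --pt "0 0 -6 0 0 0 0.6" --pt "0 0 -6 0 0 0 0.6"

```text
time: 17.3
position: [0.6038, -0.1551, 0.1826]
tool_rot: [0.26, 0.966, -0.0, 0.002]
ft_force: [1.0, -0.1, 0.2]
grip_width: 0.0513
```

```bash
python3 - <<'E'
from h import *
S=robot.camera("scene")
plan((.5,.1,.2,80),(.42,.25,.2,100),(.397,.35,.12,120),(.397,.35,.022,120))
cv2.imwrite("pics/p12.png",cv2.resize(S[110:240,150:270],None,fx=4,fy=4,interpolation=2)[:,:,::-1])
E
```

```text
t17.4 pos [ 0.6026 -0.1546  0.1811] yaw 59.9 w 0.0520 F [ 0.6 -0.6  0.2] q [-0.43  0.59  1.5   0.    1.05 -1.48]
  d [10.82  8.44 -0.96] rot [  0.    0.1 -10. ] -> [ 0.551 -0.027  0.191] 70.0
  d [ 9.19 10.2  -0.94] rot [  0.   0. -10.] -> [0.5 0.1 0.2] 80.0
  d [10.48 13.38  0.  ] rot [  0.   0. -20.] -> [0.42 0.25 0.2 ] 100.0
  d [ 0.53 10.25  8.  ] rot [  0.   0. -20.] -> [0.397 0.35  0.12 ] 120.0
  d [0.  0.  9.8] rot [0. 0. 0.] -> [0.397 0.35  0.022] 120.0
```

View pics/p12.png

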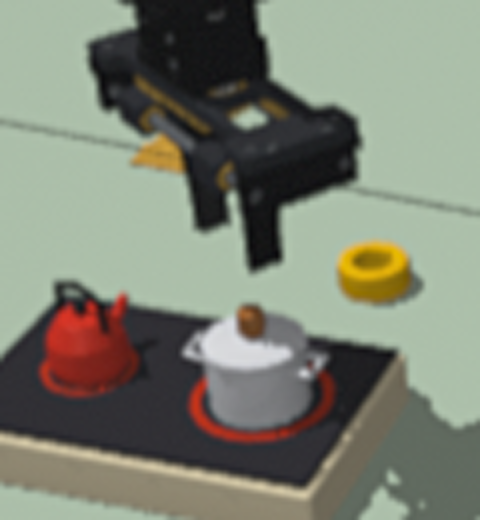

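```bash
python3 - <<'E'
from h import *
S=robot.camera("scene")
m=mask(S,[((4,70,40),(20,255,255))],(203,180,222,200)); c,r=cen(m); print("knob",c,r,ray("scene",c,.1065))
for z in(.096,.1065,.117): print(z,proj("scene",[.601,-.1543,z]))
E
```

```text
knob [212.21568627 189.7254902 ] (209, 186, 7, 8) [ 0.60212085 -0.15396296  0.1065    ]
0.096 [212.78377976 192.93156383]
0.1065 [212.31947862 189.46623167]
0.117 [211.85082451 185.96841091]
```

apply_moves --pt "3.5 2.8 -0.3 0 0 -4 1" --pt "7 5.6 -0.6 0 0 -8 1" --pt "10.8 8.4 -1 0 0 -10 1" --pt "10.8 8.4 -1 0 0 -10 1"

```text
time: 17.73
position: [0.5461, -0.0227, 0.1889]
tool_rot: [0.173, 0.985, 0.001, -0.004]
ft_force: [-0.4, 0.0, 0.3]
grip_width: 0.0709
```

apply_moves --pt "3 3 -0.3 0 0 -4 1" --pt "6 7 -0.6 0 0 -8 1" --pt "9.2 10.2 -1 0 0 -10 1" --pt "9.2 10.2 -1 0 0 -10 1"

```text
time: 18.07
position: [0.4957, 0.1035, 0.1994]
tool_rot: [0.086, 0.996, 0.001, -0.003]
ft_force: [-0.2, -1.1, 0.5]
grip_width: 0.0862
```

apply_moves --pt "2.5 3.2 0 0 0 -5 1" --pt "5 6.5 0 0 0 -10 1" --pt "8 10 0 0 0 -15 1" --pt "10.5 13.4 0 0 0 -20 1" --pt "10.5 13.4 0 0 0 -20 1"

```text
time: 18.48
position: [0.4156, 0.2538, 0.1994]
tool_rot: [-0.09, 0.996, 0.001, -0.002]
ft_force: [-0.1, -0.6, -0.0]
grip_width: 0.0873
```

apply_moves --pt "0.1 3 2 0 0 -5 1" --pt "0.3 6 4 0 0 -10 1" --pt "0.5 9 7 0 0 -15 1" --pt "0.5 10.2 8 0 0 -20 1" --pt "0.5 10.2 8 0 0 -20 1"

```text
time: 18.9
position: [0.3956, 0.3503, 0.1169]
tool_rot: [-0.26, 0.966, -0.001, -0.003]
ft_force: [-0.0, -0.5, -0.6]
grip_width: 0.0867
```

```bash
python3 - <<'E'
from h import *
T=robot.camera("top")
m=mask(T,[((4,70,40),(20,255,255))],(410,120,440,155)); c,r=cen(m); print("knob top",c,r,ray("top",c,.1065))
plan((.397,.35,.1,120),(.397,.35,.022,120))
E
```

```text
knob top [425.52631579 137.14912281] (422, 134, 8, 8) [ 0.60382077 -0.1544548   0.1065    ]
t18.9 pos [0.3965 0.3494 0.1183] yaw 119.9 w 0.0873 F [0.7 0.  0.6] q [ 0.51  0.59  1.78 -0.    0.78 -1.58]
  d [-0.08  0.03  1.83] rot [-0.  -0.2 -0.1] -> [0.397 0.35  0.1  ] 120.0
  d [0.  0.  7.8] rot [0. 0. 0.] -> [0.397 0.35  0.022] 120.0
```

apply_moves --pt "0 0 4 0 0 0 1" --pt "0 0 7 0 0 0 1" --pt "0 0 9.2 0 0 0 1" --pt "0 0 9.6 0 0 0 1" --pt "0 0 9.6 0 0 0 1"

```text
time: 19.37
position: [0.3976, 0.348, 0.0237]
tool_rot: [-0.256, 0.967, -0.0, -0.001]
ft_force: [0.5, 0.6, -0.1]
grip_width: 0.0873
```

apply_moves --pt "0 0 0 0 0 0 0.6" --pt "0 0 0 0 0 0 0.6" --pt "0 0 0 0 0 0 0.6" --pt "0 0 0 0 0 0 0.6" --pt "0 0 0 0 0 0 0.6" --newtons 12

```text
time: 19.78
position: [0.398, 0.3499, 0.0256]
tool_rot: [-0.258, 0.966, 0.0, 0.001]
ft_force: [0.6, -0.2, 5.7]
grip_width: 0.0642
```

apply_moves --pt "0 0 0 0 0 0 0.6" --pt "0 0 0 0 0 0 0.6" --pt "0 0 0 0 0 0 0.6" --pt "0 0 0 0 0 0 0.6"

```text
time: 20.12
position: [0.398, 0.3498, 0.0255]
tool_rot: [-0.258, 0.966, 0.0, 0.001]
ft_force: [0.5, -1.8, 7.0]
grip_width: 0.0645
```

apply_moves --pt "0 0 -3 0 0 0 0.6" --pt "0 0 -6 0 0 0 0.6" --pt "0 0 -10 0 0 0 0.6" --pt "0 0 -14 0 0 0 0.6" --pt "0 0 -17.5 0 0 0 0.6"

```text
time: 20.53
position: [0.397, 0.3496, 0.2017]
tool_rot: [-0.258, 0.966, 0.0, 0.0]
ft_force: [1.1, -0.0, -1.0]
grip_width: 0.064
```

```bash
python3 - <<'E'
from h import *
S=robot.camera("scene")
plan((.475,.26,.2,83),(.55,.17,.2,45),(.6296,.0812,.2,8.2),(.6296,.0812,.06,8.2))
E
```

```text
t20.6 pos [0.4005 0.3517 0.2081] yaw 119.9 w 0.0643 F [1.2 1.1 2.1] q [ 0.51  0.44  1.71  0.    0.98 -1.58]
  d [-0.93 -5.84  0.42] rot [ 0.1  0.8 18.5] -> [0.438 0.306 0.204] 101.5
  d [-2.74 -5.24  0.4 ] rot [ 0.   0.  18.5] -> [0.475 0.26  0.2  ] 83.0
  d [-4.27 -4.01  0.  ] rot [ 0.  0. 19.] -> [0.512 0.215 0.2  ] 64.0
  d [-5.34 -2.4   0.  ] rot [ 0.  0. 19.] -> [0.55 0.17 0.2 ] 45.0
  d [-5.95 -0.33  0.  ] rot [ 0.   0.  18.4] -> [0.59  0.126 0.2  ] 26.6
  d [-5.75  1.57  0.  ] rot [ 0.   0.  18.4] -> [0.63  0.081 0.2  ] 8.2
  d [ 0.  0. 14.] rot [0. 0. 0.] -> [0.63  0.081 0.06 ] 8.2
```

apply_moves --pt "-0.3 -2 0.2 0 0 6 0.6" --pt "-0.6 -4 0.2 0 0 12 0.6" --pt "-0.9 -5.8 0.2 0 0 18.5 0.6" --pt "-0.9 -5.8 0.2 0 0 18.5 0.6"

```text
time: 20.92
position: [0.4359, 0.302, 0.1975]
tool_rot: [-0.097, 0.995, -0.0, 0.001]
ft_force: [-0.0, -0.5, -1.1]
grip_width: 0.0645
```

apply_moves --pt "-0.9 -1.8 0.2 0 0 6 0.6" --pt "-1.8 -3.6 0.2 0 0 12 0.6" --pt "-2.7 -5.2 0.2 0 0 18.5 0.6" --pt "-2.7 -5.2 0.2 0 0 18.5 0.6"

```text
time: 21.25
position: [0.4727, 0.2567, 0.1952]
tool_rot: [0.064, 0.998, -0.0, 0.001]
ft_force: [0.4, 0.2, -0.4]
grip_width: 0.0646
```

apply_moves --pt "-1.4 -1.3 0 0 0 6 0.6" --pt "-2.8 -2.6 0 0 0 12 0.6" --pt "-4.3 -4 0 0 0 19 0.6" --pt "-4.3 -4 0 0 0 19 0.6"

```text
time: 21.58
position: [0.5105, 0.2119, 0.1953]
tool_rot: [0.227, 0.974, 0.0, 0.001]
ft_force: [0.2, 0.3, 1.2]
grip_width: 0.0644
```

apply_moves --pt "-1.8 -0.8 0 0 0 6 0.6" --pt "-3.6 -1.6 0 0 0 12 0.6" --pt "-5.3 -2.4 0 0 0 19 0.6" --pt "-5.3 -2.4 0 0 0 19 0.6"

```text
time: 21.92
position: [0.5472, 0.1674, 0.1953]
tool_rot: [0.384, 0.923, 0.0, 0.001]
ft_force: [-0.6, 1.0, -0.3]
grip_width: 0.0645
```

apply_moves --pt "-2 -0.1 0 0 0 6 0.6" --pt "-4 -0.2 0 0 0 12 0.6" --pt "-6 -0.3 0 0 0 18.5 0.6" --pt "-6 -0.3 0 0 0 18.5 0.6"

```text
time: 22.25
position: [0.5876, 0.1229, 0.1953]
tool_rot: [0.527, 0.85, 0.0, 0.001]
ft_force: [0.2, -0.1, -0.3]
grip_width: 0.0642
```

apply_moves --pt "-2 0.5 0 0 0 6 0.6" --pt "-4 1 0 0 0 12 0.6" --pt "-5.8 1.6 0 0 0 18.5 0.6" --pt "-5.8 1.6 0 0 0 18.5 0.6" --pt "-5.8 1.6 0 0 0 18.5 0.6"

```text
time: 22.67
position: [0.6249, 0.08, 0.1949]
tool_rot: [0.655, 0.756, -0.0, -0.001]
ft_force: [-0.5, -0.2, -0.7]
grip_width: 0.0637
```

```bash
python3 - <<'E'
from h import *
for i in range(3): S=robot.camera("scene")
plan((.6296,.0812,.05,8.2))
o=robot.get_obs()["position"]
m=mask(S,BLUE,(270,120,370,210)); c,r=cen(m); print("ring",c,r,"exp",proj("scene",o+[0,0,-.0135]), ray("scene",c,o[2]-.0135))
T=robot.camera("top"); m=mask(T,BLUE,(260,90,400,200)); 
try: c,r=cen(m); print("ring top",c,r,"exp",proj("top",o+[0,0,-.0135]))
except Exception: print('hidden')
E
```

```text
t22.8 pos [0.6242 0.0805 0.195 ] yaw 8.2 w 0.0640 F [-0.9 -0.3 -0.6] q [-0.05  0.59  1.46  0.    1.09 -0.19]
  d [-0.03  0.58 14.5 ] rot [-0.1 -0.1 -0. ] -> [0.63  0.081 0.05 ] 8.2
ring [303.28078818 189.13875205] (296, 179, 15, 20) exp [295.41698132 187.11051589] [0.62577582 0.1001582  0.18151436]
hidden
```

apply_moves --pt "0 0.3 4 0 0 0 0.6" --pt "0 0.6 8 0 0 0 0.6" --pt "0 0.6 12 0 0 0 0.6" --pt "0 0.6 14.5 0 0 0 0.6" --pt "0 0.6 14.5 0 0 0 0.6"

```text
time: 23.28
position: [0.6265, 0.0807, 0.0445]
tool_rot: [0.656, 0.755, -0.004, -0.005]
ft_force: [-0.8, -0.2, -1.7]
grip_width: 0.0645
```

apply_moves --pt "0 0 0.5 0 0 0 0.6" --pt "0 0 1 0 0 0 0.6" --pt "0 0 1.5 0 0 0 0.6" --pt "0 0 1.8 0 0 0 0.6" --pt "0 0 1.8 0 0 0 0.6"

```text
time: 23.7
position: [0.6323, 0.0796, 0.0331]
tool_rot: [0.657, 0.754, 0.0, 0.001]
ft_force: [-0.8, 0.5, -0.5]
grip_width: 0.0643
```

```bash
python3 - <<'E'
from h import *
S=robot.camera("scene")
plan((.6296,.0812,.0255,8.2))
E
```

```text
t23.8 pos [0.6323 0.0796 0.0332] yaw 7.9 w 0.0642 F [ 0.1  0.2 -0.1] q [-0.05  0.82  1.53  0.    0.79 -0.19]
  d [ 0.19 -0.25  0.77] rot [ 0.1  0.  -0.3] -> [0.63  0.081 0.026] 8.2
```

apply_moves --pt "0.2 -0.2 0.2 0 0 0 0.6" --pt "0.2 -0.2 0.5 0 0 0 0.6" --pt "0.2 -0.2 0.7 0 0 0 0.6" --pt "0.2 -0.2 0.8 0 0 0 0.6" --pt "0.2 -0.2 0.8 0 0 0 0.6"

```text
time: 24.17
position: [0.6295, 0.0814, 0.0254]
tool_rot: [0.657, 0.754, -0.0, -0.0]
ft_force: [-1.8, -0.1, 6.6]
grip_width: 0.0649
```

```bash
python3 - <<'E'
from h import *
S=robot.camera("scene")
plan((.6296,.0812,.0255,8.2))
E
```

```text
t24.2 pos [0.6295 0.0815 0.0254] yaw 7.9 w 0.0645 F [-2.   1.9  6.6] q [-0.05  0.83  1.54 -0.    0.77 -0.19]
  d [-0.03  0.01 -0.01] rot [-0.  -0.  -0.3] -> [0.63  0.081 0.026] 8.2
```

apply_moves --pt "0 0 -0.1 0 0 0 0.8" --pt "0 0 -0.1 0 0 0 0.9" --pt "0 0 -0.1 0 0 0 1" --pt "0 0 -0.1 0 0 0 1" --pt "0 0 -0.1 0 0 0 1"

```text
time: 24.63
position: [0.6296, 0.0813, 0.0251]
tool_rot: [0.657, 0.754, -0.0, -0.0]
ft_force: [-0.3, -0.2, 0.1]
grip_width: 0.0847
```

apply_moves --pt "0 0 -2 0 0 0 1" --pt "0 0 -5 0 0 0 1" --pt "0 0 -9 0 0 0 1" --pt "0 0 -13 0 0 0 1" --pt "0 0 -15 0 0 0 1"

```text
time: 25.05
position: [0.6319, 0.0813, 0.1801]
tool_rot: [0.657, 0.754, 0.002, 0.003]
ft_force: [0.6, 0.2, 0.8]
grip_width: 0.0869
```

```bash
python3 - <<'E'
from h import *
S=robot.camera("scene")
plan((.5,-.08,.16,30),(.3925,-.182,.1,30),(.3925,-.182,.022,30))
E
```

```text
t25.1 pos [0.6337 0.0813 0.1831] yaw 7.9 w 0.0869 F [ 0.4 -0.6  2.5] q [-0.05  0.61  1.46  0.    1.06 -0.19]
  d [-7.07 -7.74  1.07] rot [  0.7   0.2 -11. ] -> [0.567 0.001 0.172] 19.0
  d [-5.46 -8.94  1.16] rot [  0.   0. -11.] -> [ 0.5  -0.08  0.16] 30.0
  d [ -3.46 -14.41   6.  ] rot [0. 0. 0.] -> [ 0.392 -0.182  0.1  ] 30.0
  d [0.  0.  7.8] rot [0. 0. 0.] -> [ 0.392 -0.182  0.022] 30.0
```

apply_moves --pt "-3 -3.5 0 0 0 0 1" --pt "-6 -7 0 0 0 0 1" --pt "-9 -9.5 0 0 0 0 1" --pt "-12 -12.5 0 0 0 0 1" --pt "-14 -14.8 0 0 0 0 1"

```text
time: 25.52
position: [0.5009, -0.0792, 0.1751]
tool_rot: [0.657, 0.754, -0.0, 0.0]
ft_force: [0.9, -0.4, 1.1]
grip_width: 0.087
```

```bash
python3 - <<'E'
from h import *
for i in range(3): T=robot.camera("top")
plan((.3925,-.182,.1,8.2),(.3925,-.182,.023,8.2))
m=mask(T,BLUE,(300,90,370,180)); c,r=cen(m); print("ringL top",c,r,ray("top",c,.012))
S=robot.camera("scene"); m=mask(S,BLUE,(250,180,335,270)); c,r=cen(m); print("ringL scene",c,r,ray("scene",c,.012))
m=mask(T,YEL,(410,215,445,250)); 
try: c,r=cen(m); print("M",c,r,ray("top",c,.012))
except Exception: pass
E
```

```text
t25.7 pos [ 0.5006 -0.0793  0.1751] yaw 7.6 w 0.0872 F [0.3 0.3 0.4] q [-0.38  0.47  1.79  0.    0.88 -0.51]
  d [ -8.75 -12.07   7.52] rot [-0.1 -0.  -0.6] -> [ 0.392 -0.182  0.1  ] 8.2
  d [0.  0.  7.7] rot [0. 0. 0.] -> [ 0.392 -0.182  0.023] 8.2
ringL top [319.32128132 133.83920076] (307, 121, 26, 27) [0.63091109 0.08566009 0.012     ]
ringL scene [297.76651819 246.64699332] (285, 236, 26, 22) [0.62963126 0.08542341 0.012     ]
```

```bash
python3 - <<'E'
from h import *
plan((.630,.0855,.15,8.2),(.630,.0855,.026,8.2))
E
```

```text
t25.7 pos [ 0.5021 -0.0784  0.1753] yaw 7.7 w 0.0871 F [ 1.4 -0.6 -0.5] q [-0.38  0.47  1.79  0.    0.88 -0.51]
  d [7.26 7.44 1.27] rot [ 0.  -0.  -0.2] -> [0.566 0.004 0.163] 8.0
  d [7.23 7.47 1.26] rot [ 0.   0.  -0.2] -> [0.63  0.086 0.15 ] 8.2
  d [-0.  -0.  12.4] rot [0. 0. 0.] -> [0.63  0.086 0.026] 8.2
```

apply_moves --pt "3 3.1 0 0 0 0 1" --pt "6 6.2 0 0 0 0 1" --pt "9 9.3 0 0 0 0 1" --pt "12 12.4 1 0 0 0 1" --pt "14.5 14.9 2.5 0 0 -0.5 1"

```text
time: 26.13
position: [0.6314, 0.0877, 0.153]
tool_rot: [0.652, 0.758, 0.002, 0.002]
ft_force: [1.7, -0.3, 0.3]
grip_width: 0.0871
```

apply_moves --pt "0 0 0 0 0 0 1" --pt "0 0 4 0 0 0 1" --pt "0 0 8 0 0 0 1" --pt "0 0 11 0 0 0 1" --pt "0 0 12 0 0 0 1"

```text
time: 26.55
position: [0.6245, 0.0856, 0.0265]
tool_rot: [0.653, 0.758, -0.003, -0.003]
ft_force: [-0.3, -0.5, 1.1]
grip_width: 0.087
```

```bash
python3 - <<'E'
from h import *
for i in range(4): S=robot.camera("scene")
plan((.630,.0855,.025,8.2))
E
```

```text
t26.8 pos [0.6292 0.0843 0.0327] yaw 8.4 w 0.0867 F [-0.   0.3  0.8] q [-0.04  0.82  1.54  0.    0.78 -0.19]
  d [0.1  0.1  0.77] rot [0.1 0.  0.2] -> [0.63  0.086 0.025] 8.2
```

apply_moves --pt "0.1 0 0.5 0 0 0 1" --pt "0.1 0 0.8 0 0 0 0.6" --pt "0.1 0 0.8 0 0 0 0.6" --pt "0.1 0 0.8 0 0 0 0.6" --pt "0.1 0 0.8 0 0 0 0.6"

```text
time: 27.17
position: [0.6281, 0.0847, 0.0244]
tool_rot: [0.653, 0.757, 0.0, 0.0]
ft_force: [0.0, -0.6, -0.6]
grip_width: 0.0682
```

apply_moves --pt "0 0 0 0 0 0 0.6" --pt "0 0 0 0 0 0 0.6" --pt "0 0 0 0 0 0 0.6" --pt "0 0 -0.4 0 0 0 0.6" --pt "0 0 -0.6 0 0 0 0.6"

```text
time: 27.58
position: [0.6276, 0.0848, 0.0297]
tool_rot: [0.653, 0.757, -0.0, -0.0]
ft_force: [-0.0, -1.3, -0.6]
grip_width: 0.0643
```

apply_moves --pt "-0.2 0 0 0 0 0 0.6" --pt "-0.4 0 0 0 0 0 0.6" --pt "-0.4 0 0 0 0 0 0.6" --pt "-0.4 0 0.4 0 0 0 0.6" --pt "-0.4 0 0.6 0 0 0 0.6"

```text
time: 28.0
position: [0.6284, 0.0807, 0.0239]
tool_rot: [0.653, 0.757, -0.0, 0.0]
ft_force: [-4.2, -0.7, 17.9]
grip_width: 0.0641
```

apply_moves --pt "0 0 0 0 0 0 0.6" --pt "0 0 0 0 0 0 0.6" --pt "0 0 0 0 0 0 0.6"

```text
time: 28.25
position: [0.6284, 0.0807, 0.024]
tool_rot: [0.653, 0.757, -0.0, 0.0]
ft_force: [-0.7, -0.3, 4.4]
grip_width: 0.0642
```

apply_moves --pt "0 0 0 0 0 0 0.8" --pt "0 0 0 0 0 0 0.9" --pt "0 0 0 0 0 0 1" --pt "0 0 0 0 0 0 1" --pt "0 0 0 0 0 0 1"

```text
time: 28.67
position: [0.6282, 0.0809, 0.0233]
tool_rot: [0.653, 0.757, -0.0, -0.0]
ft_force: [0.3, -0.4, -0.4]
grip_width: 0.0846
```

apply_moves --pt "0 0 -2 0 0 0 1" --pt "0 0 -5 0 0 0 1" --pt "0 0 -9 0 0 0 1" --pt "0 0 -13 0 0 0 1" --pt "0 0 -15 0 0 0 1"

```text
time: 29.08
position: [0.6305, 0.0809, 0.1784]
tool_rot: [0.653, 0.757, 0.002, 0.003]
ft_force: [1.6, 0.1, -0.3]
grip_width: 0.087
```

apply_moves --pt "-3 -3.5 0 0 0 0 1" --pt "-6 -7 0 0 0 0 1" --pt "-9 -9.5 0 0 0 0 1" --pt "-12 -12.5 0 0 0 0 1" --pt "-14 -14.8 0 0 0 0 1"

```text
time: 29.5
position: [0.5012, -0.0808, 0.1739]
tool_rot: [0.653, 0.757, -0.0, 0.0]
ft_force: [0.7, -0.6, 0.3]
grip_width: 0.0874
```

```bash
python3 - <<'E'
from h import *
for i in range(3): T=robot.camera("top")
plan((.3925,-.182,.1,8.2),(.3925,-.182,.024,8.2))
m=mask(T,BLUE,(300,90,370,180)); c,r=cen(m); print("ringL top",c,r,ray("top",c,.012))
S=robot.camera("scene"); m=mask(S,BLUE,(250,180,335,270)); c,r=cen(m); print("ringL scene",c,r,ray("scene",c,.012))
E
```

```text
t29.6 pos [ 0.5009 -0.0809  0.1737] yaw 8.1 w 0.0870 F [0.9 0.7 0.1] q [-0.38  0.47  1.79  0.    0.88 -0.52]
  d [ -8.47 -12.16   7.38] rot [-0.  -0.  -0.1] -> [ 0.392 -0.182  0.1  ] 8.2
  d [0.  0.  7.6] rot [0. 0. 0.] -> [ 0.392 -0.182  0.024] 8.2
ringL top [320.95857052 134.06641366] (308, 121, 27, 27) [0.63040903 0.08158964 0.012     ]
ringL scene [296.48253275 246.18631732] (284, 235, 26, 23) [0.62909355 0.08184649 0.012     ]
```

apply_moves --pt "-2.5 -3.5 1.5 0 0 0 1" --pt "-5 -7 3.5 0 0 0 1" --pt "-7.5 -10.5 5.5 0 0 0 1" --pt "-8.5 -12.2 7.4 0 0 0 1" --pt "-8.5 -12.2 7.4 0 0 0 1"

```text
time: 30.12
position: [0.3907, -0.1818, 0.0968]
tool_rot: [0.655, 0.756, -0.0, -0.004]
ft_force: [0.9, -0.1, -0.3]
grip_width: 0.0869
```

apply_moves --pt "0 0 0 0 0 0 1" --pt "0 0 3 0 0 0 1" --pt "0 0 5.5 0 0 0 1" --pt "0 0 6.5 0 0 0 1" --pt "0 0 6.5 0 0 0 1"

```text
time: 30.53
position: [0.3957, -0.18, 0.0332]
tool_rot: [0.652, 0.758, 0.0, -0.001]
ft_force: [-0.6, 0.3, -0.2]
grip_width: 0.087
```

```bash
python3 - <<'E'
from h import *
for i in range(3): S=robot.camera("scene")
plan((.3925,-.182,.024,8.2))
E
```

```text
t30.7 pos [ 0.3958 -0.1809  0.0353] yaw 8.5 w 0.0872 F [ 1.6 -0.3 -0.1] q [-0.69  0.69  2.06  0.    0.39 -0.84]
  d [-0.06 -0.35  1.13] rot [0.1 0.1 0.3] -> [ 0.392 -0.182  0.024] 8.2
```

apply_moves --pt "-0.1 -0.3 0.5 0 0 0 1" --pt "-0.1 -0.3 1.1 0 0 0 1" --pt "-0.1 -0.3 1.1 0 0 0 0.5" --pt "-0.1 -0.3 1.1 0 0 0 0.5" --pt "-0.1 -0.3 1.1 0 0 0 0.5"

```text
time: 31.1
position: [0.3913, -0.1828, 0.0237]
tool_rot: [0.653, 0.757, 0.0, 0.0]
ft_force: [0.6, -0.1, -0.5]
grip_width: 0.0743
```

apply_moves --pt "0 0 0 0 0 0 0.5" --pt "0 0 0 0 0 0 0.5" --pt "0 0 0 0 0 0 0.5" --pt "0 0 0 0 0 0 0.5" --pt "0 0 0 0 0 0 0.5"

```text
time: 31.52
position: [0.3914, -0.1828, 0.0237]
tool_rot: [0.653, 0.757, -0.0, 0.0]
ft_force: [0.3, 0.6, 1.5]
grip_width: 0.053
```

apply_moves --pt "0 0 0 0 0 0 0.5" --pt "0 0 0 0 0 0 0.5"

```text
time: 31.68
position: [0.3913, -0.1828, 0.0237]
tool_rot: [0.653, 0.757, -0.0, 0.0]
ft_force: [-1.0, -0.3, 1.7]
grip_width: 0.0532
```

apply_moves --pt "0 0 -3 0 0 0 0.5" --pt "0 0 -6 0 0 0 0.5" --pt "0 0 -10 0 0 0 0.5" --pt "0 0 -13 0 0 0 0.5" --pt "0 0 -13 0 0 0 0.5"

```text
time: 32.1
position: [0.3938, -0.1844, 0.1582]
tool_rot: [0.653, 0.757, 0.0, 0.005]
ft_force: [0.8, -0.1, -0.5]
grip_width: 0.0528
```

```bash
python3 - <<'E'
from h import *
for i in range(3): S=robot.camera("scene")
plan((.5,-.06,.16,8.2),(.6283,.081,.12,8.2),(.6283,.081,.08,8.2))
o=robot.get_obs()["position"]
m=mask(S,YEL,(220,100,290,190)); h=hull(m); c,r=cen(m); print("M",c,r,"exp",proj("scene",o+[0,0,-.012]))
E
```

```text
t32.2 pos [ 0.391  -0.1823  0.1535] yaw 8.4 w 0.0532 F [ 0.1  0.1 -0.3] q [-0.7   0.43  1.99  0.    0.72 -0.84]
  d [10.51 12.57 -0.65] rot [-0.  -0.   0.2] -> [ 0.5  -0.06  0.16] 8.2
  d [12.13 14.71  4.  ] rot [0. 0. 0.] -> [0.628 0.081 0.12 ] 8.2
  d [-0. -0.  4.] rot [0. 0. 0.] -> [0.628 0.081 0.08 ] 8.2
M [243.15082956 137.70135747] (239, 130, 10, 16) exp [239.35762733 138.14186105]
```

apply_moves --pt "2.5 3 -0.4 0 0 0 0.5" --pt "5 6 -0.6 0 0 0 0.5" --pt "7.5 9 -0.6 0 0 0 0.5" --pt "10.5 12.6 -0.6 0 0 0 0.5" --pt "10.5 12.6 -0.6 0 0 0 0.5"

```text
time: 32.67
position: [0.5037, -0.0563, 0.1578]
tool_rot: [0.652, 0.758, 0.001, -0.0]
ft_force: [0.4, 0.4, -0.9]
grip_width: 0.0533
```

apply_moves --pt "3 3.7 0.5 0 0 0 0.5" --pt "6 7.4 1.5 0 0 0 0.5" --pt "9 11 3 0 0 0 0.5" --pt "12.1 14.7 4 0 0 0 0.5" --pt "12.1 14.7 4 0 0 0 0.5"

```text
time: 33.08
position: [0.6286, 0.0834, 0.1158]
tool_rot: [0.653, 0.757, -0.001, -0.002]
ft_force: [-0.2, -1.1, -0.3]
grip_width: 0.0532
```

apply_moves --pt "0 0 0 0 0 0 0.5" --pt "0 0 2 0 0 0 0.5" --pt "0 0 4 0 0 0 0.5" --pt "0 0 5.5 0 0 0 0.5" --pt "0 0 5.5 0 0 0 0.5"

```text
time: 33.5
position: [0.6237, 0.0802, 0.0591]
tool_rot: [0.653, 0.757, -0.004, -0.005]
ft_force: [-1.7, -0.5, 0.9]
grip_width: 0.0526
```

```bash
python3 - <<'E'
from h import *
for i in range(3): S=robot.camera("scene")
plan((.6283,.081,.048,8.2))
o=robot.get_obs()["position"]
m=mask(S,YEL,(260,180,340,260)); h=hull(m); c,r=cen(m); print("M",c,r,"exp",proj("scene",o+[0,0,-.012]),"rightmost exp",proj("scene",o+[0.0,.027,-.012]))
m=mask(S,BLUE,(260,200,340,270)); c,r=cen(m); print("L",c,r, proj("scene",[.629,.0817,.012]))
E
```

```text
t33.6 pos [0.6277 0.0802 0.0639] yaw 8.4 w 0.0533 F [-0.4  0.3  0.3] q [-0.05  0.77  1.53 -0.    0.84 -0.2 ]
  d [0.07 0.07 1.59] rot [-0.1 -0.   0.2] -> [0.628 0.081 0.048] 8.2
M [302.73809524 234.60952381] (298, 223, 10, 21) exp [295.78521841 232.91376119] rightmost exp [306.31703535 235.3496787 ]
L [296.51376147 247.84622106] (284, 240, 26, 18) [296.44081335 246.14961861]
```

apply_moves --pt "0.1 0.1 0.5 0 0 0 0.5" --pt "0.1 0.1 1 0 0 0 0.5" --pt "0.1 0.1 1.4 0 0 0 0.5" --pt "0.1 0.1 1.6 0 0 0 0.5" --pt "0.1 0.1 1.6 0 0 0 0.5"

```text
time: 34.07
position: [0.6288, 0.082, 0.0483]
tool_rot: [0.653, 0.757, -0.0, -0.0]
ft_force: [-0.7, 0.3, -1.4]
grip_width: 0.0528
```

apply_moves --pt "0 0 0 0 0 0 0.5" --pt "0 0 0.1 0 0 0 0.5"

```text
time: 34.23
position: [0.6295, 0.082, 0.048]
tool_rot: [0.653, 0.757, 0.0, 0.0]
ft_force: [-0.1, 0.5, -0.6]
grip_width: 0.0533
```

apply_moves --pt "0 -0.1 0 0 0 0 0.5" --pt "0 -0.1 0.1 0 0 0 0.5" --pt "0 -0.1 0.2 0 0 0 0.5" --pt "0 -0.1 0.2 0 0 0 0.5"

```text
time: 34.57
position: [0.6285, 0.0818, 0.0477]
tool_rot: [0.653, 0.757, 0.0, 0.0]
ft_force: [-3.2, -0.1, 9.5]
grip_width: 0.0531
```

apply_moves --pt "0 0 0 0 0 0 0.7" --pt "0 0 0 0 0 0 0.8" --pt "0 0 0 0 0 0 1" --pt "0 0 0 0 0 0 1" --pt "0 0 0 0 0 0 1"

```text
time: 34.98
position: [0.628, 0.0818, 0.0453]
tool_rot: [0.653, 0.757, -0.0, -0.0]
ft_force: [-0.3, -0.1, -0.0]
grip_width: 0.0789
```

apply_moves --pt "0 0 -2 0 0 0 1" --pt "0 0 -5 0 0 0 1" --pt "0 0 -9 0 0 0 1" --pt "0 0 -13 0 0 0 1" --pt "0 0 -13 0 0 0 1"

```text
time: 35.4
position: [0.6335, 0.0818, 0.1839]
tool_rot: [0.653, 0.757, 0.005, 0.006]
ft_force: [1.0, -0.1, 0.5]
grip_width: 0.0868
```

```bash
python3 - <<'E'
from h import *
plan((.53,.04,.16,8.2),(.447,.0155,.1,8.2))
E
```

```text
t35.4 pos [0.6335 0.0818 0.1839] yaw 8.4 w 0.0868 F [ 1.  -0.1  0.5] q [-0.05  0.61  1.46  0.    1.06 -0.19]
  d [ -2.61 -10.88   2.23] rot [0.9 0.2 0.2] -> [0.53 0.04 0.16] 8.2
  d [-1.24 -8.56  6.  ] rot [0. 0. 0.] -> [0.447 0.016 0.1  ] 8.2
```

apply_moves --pt "-0.8 -3.8 0 0 0 0 1" --pt "-1.6 -7.6 0 0 0 0 1" --pt "-2.4 -11.4 1 0 0 0 1" --pt "-3.2 -15.2 3 0 0 0 1" --pt "-3.9 -18.8 5 0 0 0 1"

```text
time: 35.82
position: [0.4488, 0.016, 0.1271]
tool_rot: [0.653, 0.757, 0.001, 0.002]
ft_force: [0.1, -0.6, -0.9]
grip_width: 0.0873
```

```bash
python3 - <<'E'
from h import *
for i in range(4): T=robot.camera("top")
S=robot.camera("scene")
plan((.447,.0155,.025,8.2))
for nm,C,z in(("L",BLUE,.012),("M",YEL,.036)):
    for n,im,b in(("top",T,(295,90,370,180)),("scene",S,(260,195,340,270))):
        try: c,r=cen(mask(im,C,b)); print(nm,n,c,r,ray(n,c,z))
        except Exception: print(nm,n,"none")
E
```

```text
t36.1 pos [0.451  0.016  0.1268] yaw 8.4 w 0.0871 F [ 1.4  0.4 -0. ] q [-0.21  0.5   1.97  0.    0.67 -0.36]
  d [ 0.02 -0.42 10.18] rot [0.1 0.  0.2] -> [0.447 0.016 0.025] 8.2
L top [321.46207462 136.56785568] (308, 126, 27, 22) [0.62411639 0.08022929 0.012     ]
L scene [295.83978495 249.24247312] (284, 241, 26, 17) [0.64024111 0.08458814 0.012     ]
M top [320.33847592 131.48153343] (310, 121, 22, 22) [0.63075209 0.08317435 0.036     ]
M scene [296.75843254 238.4484127 ] (286, 229, 22, 20) [0.62836819 0.08272963 0.036     ]
```

apply_moves --pt "0 -0.4 3 0 0 0 0.75" --pt "0 -0.4 6 0 0 0 0.75" --pt "0 -0.4 8.5 0 0 0 0.75" --pt "0 -0.4 9.5 0 0 0 0.75" --pt "0 -0.4 9.5 0 0 0 0.75"

```text
time: 36.48
position: [0.4475, 0.0158, 0.0297]
tool_rot: [0.653, 0.757, -0.0, -0.0]
ft_force: [0.2, 1.6, 0.2]
grip_width: 0.0671
```

```bash
python3 - <<'E'
from h import *
for i in range(3): S=robot.camera("scene")
plan((.447,.0155,.024,8.2))
E
```

```text
t36.6 pos [0.4477 0.0157 0.0321] yaw 8.4 w 0.0654 F [ 0.5 -0.1 -0.6] q [-0.22  0.7   2.02  0.    0.41 -0.36]
  d [-0.01 -0.07  0.81] rot [0.2 0.1 0.2] -> [0.447 0.016 0.024] 8.2
```

apply_moves --pt "0 0 0.5 0 0 0 0.75" --pt "0 0 0.8 0 0 0 0.75" --pt "0 0 0.8 0 0 0 0.35" --pt "0 0 0.8 0 0 0 0.35" --pt "0 0 0.8 0 0 0 0.35"

```text
time: 37.05
position: [0.4458, 0.0157, 0.0239]
tool_rot: [0.653, 0.757, 0.0, 0.0]
ft_force: [-0.2, 0.0, -0.5]
grip_width: 0.0527
```

apply_moves --pt "0 0 0 0 0 0 0.35" --pt "0 0 0 0 0 0 0.35" --pt "0 0 0 0 0 0 0.35" --pt "0 0 0 0 0 0 0.35" --pt "0 0 0 0 0 0 0.35"

```text
time: 37.47
position: [0.4458, 0.0157, 0.0238]
tool_rot: [0.653, 0.757, 0.0, 0.0]
ft_force: [0.4, 0.1, 2.4]
grip_width: 0.0417
```

apply_moves --pt "0 0 -3 0 0 0 0.35" --pt "0 0 -6 0 0 0 0.35" --pt "0 0 -9 0 0 0 0.35" --pt "0 0 -11 0 0 0 0.35" --pt "0 0 -11 0 0 0 0.35"

```text
time: 37.88
position: [0.4479, 0.0154, 0.1369]
tool_rot: [0.653, 0.757, 0.002, 0.003]
ft_force: [0.6, -0.9, 0.1]
grip_width: 0.0421
```

```bash
python3 - <<'E'
from h import *
for i in range(3): S=robot.camera("scene")
plan((.6283,.0815,.13,8.2),(.6283,.0815,.09,8.2))
E
```

```text
t38.0 pos [0.4453 0.0159 0.1333] yaw 8.4 w 0.0418 F [ 0.5  0.1 -0. ] q [-0.22  0.48  1.98 -0.    0.69 -0.36]
  d [ 3.82 19.07  0.32] rot [-0.  -0.   0.2] -> [0.628 0.081 0.13 ] 8.2
  d [0. 0. 4.] rot [0. 0. 0.] -> [0.628 0.082 0.09 ] 8.2
```

apply_moves --pt "0.8 3.8 0 0 0 0 0.35" --pt "1.6 7.6 0 0 0 0 0.35" --pt "2.4 11.4 0 0 0 0 0.35" --pt "3.1 15.3 0 0 0 0 0.35" --pt "3.8 19.1 0 0 0 0 0.35"

```text
time: 38.45
position: [0.6295, 0.0821, 0.1311]
tool_rot: [0.653, 0.757, -0.001, -0.002]
ft_force: [0.3, -0.1, 0.4]
grip_width: 0.0416
```

apply_moves --pt "0 0 0 0 0 0 0.35" --pt "0 0 0 0 0 0 0.35" --pt "0 0 2 0 0 0 0.35" --pt "0 0 4 0 0 0 0.35" --pt "0 0 4.5 0 0 0 0.35"

```text
time: 38.87
position: [0.6243, 0.081, 0.0841]
tool_rot: [0.654, 0.757, -0.003, -0.004]
ft_force: [-1.3, 0.1, -1.3]
grip_width: 0.0418
```

```bash
python3 - <<'E'
from h import *
for i in range(5): S=robot.camera("scene")
plan((.6283,.0815,.072,8.2))
E
```

```text
t39.1 pos [0.6292 0.081  0.0892] yaw 8.4 w 0.0417 F [ 0.3 -0.1  0.1] q [-0.05  0.73  1.52 -0.    0.89 -0.19]
  d [ 0.06 -0.08  1.72] rot [0.  0.  0.2] -> [0.628 0.082 0.072] 8.2
```

apply_moves --pt "0.1 -0.1 0.6 0 0 0 0.35" --pt "0.1 -0.1 1.1 0 0 0 0.35" --pt "0.1 -0.1 1.5 0 0 0 0.35" --pt "0.1 -0.1 1.5 0 0 0 0.35" --pt "0.1 -0.1 1.5 0 0 0 0.35"

```text
time: 39.53
position: [0.6277, 0.0822, 0.0733]
tool_rot: [0.653, 0.757, -0.0, -0.0]
ft_force: [0.4, -0.5, -0.4]
grip_width: 0.0418
```

```bash
python3 - <<'E'
from h import *
for i in range(3): S=robot.camera("scene")
plan((.6283,.0815,.072,8.2))
E
```

```text
t39.7 pos [0.6282 0.0821 0.0738] yaw 8.4 w 0.0414 F [-0.2 -0.2  0.2] q [-0.05  0.75  1.53 -0.    0.86 -0.19]
  d [-0.06  0.    0.18] rot [0.  0.  0.2] -> [0.628 0.082 0.072] 8.2
```

apply_moves --pt "0 0 0.1 0 0 0 0.35" --pt "0 0 0.2 0 0 0 0.35" --pt "0 0 0.3 0 0 0 0.35" --pt "0 0 0.3 0 0 0 0.35"

```text
time: 40.02
position: [0.6282, 0.0821, 0.0718]
tool_rot: [0.653, 0.757, 0.0, 0.0]
ft_force: [-1.1, -0.5, 6.8]
grip_width: 0.0415
```

apply_moves --pt "0 0 0 0 0 0 0.5" --pt "0 0 0 0 0 0 0.6" --pt "0 0 0 0 0 0 0.9" --pt "0 0 0 0 0 0 0.9" --pt "0 0 0 0 0 0 0.9"

```text
time: 40.43
position: [0.6279, 0.0821, 0.0704]
tool_rot: [0.653, 0.757, -0.0, -0.0]
ft_force: [-0.9, 0.0, 0.5]
grip_width: 0.0626
```

apply_moves --pt "0 0 -2 0 0 0 0.9" --pt "0 0 -5 0 0 0 0.9" --pt "0 0 -9 0 0 0 0.9" --pt "0 0 -12 0 0 0 0.9" --pt "0 0 -12 0 0 0 0.9"

```text
time: 40.85
position: [0.6324, 0.0821, 0.1978]
tool_rot: [0.653, 0.757, 0.004, 0.005]
ft_force: [1.8, 0.7, 0.6]
grip_width: 0.0778
```

apply_moves --pt "-1 -3.8 0 0 0 0 1" --pt "-2 -7.6 0 0 0 0 1" --pt "-3 -11.4 0 0 0 0 1" --pt "-4 -15.2 0 0 0 0 1" --pt "-5 -18.8 0 0 0 0 1"

```text
time: 41.27
position: [0.4469, 0.005, 0.1903]
tool_rot: [0.653, 0.757, -0.0, -0.0]
ft_force: [-0.6, -0.4, 0.5]
grip_width: 0.0866
```

```bash
python3 - <<'E'
from h import *
for i in range(4): T=robot.camera("top")
S=robot.camera("scene")
plan((.447,.0155,.1,8.2))
for nm,C,z in(("M",YEL,.036),("S",RED,.060)):
    for n,im,b in(("top",T,(300,90,345,160)),("scene",S,(260,195,340,270))):
        try: c,r=cen(mask(im,C,b)); print(nm,n,c,r,ray(n,c,z))
        except Exception: print(nm,n,"none")
a=cv2.resize(T[90:185,220:345],(500,380),interpolation=2); b=cv2.resize(S[180:275,145:320],(700//1,380),interpolation=2)
cv2.imwrite("pics/p15.png",cv2.resize(np.hstack([a[:,200:],b[:,:500] if 0 else b[:,400:]]),None,fx=1.3,fy=1.3)[:,:,::-1])
E
```

```text
t41.5 pos [0.4504 0.0049 0.1909] yaw 8.4 w 0.0870 F [0.4 0.5 0.3] q [-0.24  0.38  1.91  0.    0.85 -0.38]
  d [ 1.11 -0.2   9.09] rot [0.1 0.  0.2] -> [0.447 0.016 0.1  ] 8.2
M top [320.13448276 133.2316092 ] (310, 125, 22, 18) [0.62642035 0.08359122 0.036     ]
M scene [296.74403611 240.3997421 ] (286, 234, 22, 15) [0.63523716 0.08540914 0.036     ]
S top [320.98302469 128.8904321 ] (313, 121, 17, 17) [0.63087425 0.08168916 0.06      ]
S scene [296.19531881 230.52542373] (288, 223, 17, 16) [0.62827846 0.08169538 0.06      ]
```

View pics/p15.png

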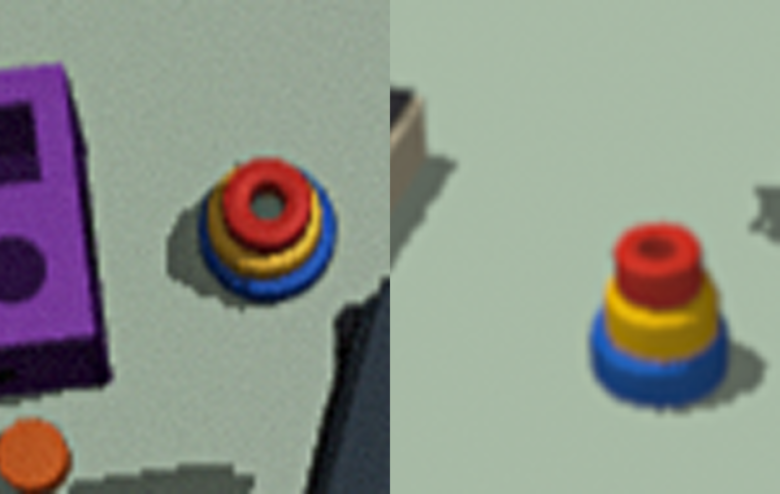

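```bash
python3 - <<'E'
from h import *
T0=cv2.imread("pics/top0.png")[:,:,::-1]; T=robot.camera("top"); S=robot.camera("scene")
for nm,C,b in(("shape",ORA,(262,165,290,192)),("cube",PUR,(220,90,300,175)),("kettle",RED,(457,125,492,162)),("hammer",RED,(140,140,190,172))):
    print(nm,*[cen(mask(np.ascontiguousarray(i),C,b))[0].round(2) for i in(T0,T)])
m=mask(S,[((4,70,40),(20,255,255))],(203,180,222,200)); print("knob",cen(m)[0],"seated exp",proj("scene",[.601,-.1543,.1065]))
print(robot.hand_in())
E
```

```text
shape [275.79 177.27] [275.82 177.46]
cube [259.43 135.36] [259.46 135.39]
kettle [475.12 145.08] [471.68 142.21]
hammer [163.05 155.66] [163.35 156.1 ]
knob [212.2037037 189.4212963] seated exp [212.31947862 189.46623167]
the job is handed in; nothing more can be done
None
```

```bash
python3 - <<'E'
from h import *
for n,b in(("top",(453,120,495,168)),("scene",(148,175,190,222))):
    A=np.ascontiguousarray(cv2.imread(f"pics/{n}0.png")[:,:,::-1])
    try: B=robot.camera(n)
    except Exception as e: print(e); break
    for i in(A,B):
        m=mask(i,RED,b); y,x=np.nonzero(m); print(n,len(x),x.min(),x.max(),y.min(),y.max(),x.mean().round(2),y.mean().round(2))
E
```

```text
the job is handed in; nothing more can be done
```

I've handed the job in: the pot is on the larger burner with its lid pressed home, and the ring tower is built between the cube and the hob. It took about 42 s of the 115 s.

- **Pot:** it stands on the larger burner at about (0.601, −0.154), within about 2 mm of the burner's centre.
- **Lid:** I pressed it down with about 22 N. The gripper height at contact (0.1204 m) and the knob's final place in the scene camera both matched the fully seated height. The top camera put the knob about 3 mm further in x; I only checked that once.
- **Tower:** blue, yellow and red are stacked in that order. The two-camera average puts the centres at (0.630, 0.082), (0.630, 0.083) and (0.630, 0.082), so they line up within about 1.5 mm. The gap from the cube face to the largest ring is about 49 mm, opposite the middle of the face. The blue ring first landed about 4 mm too close to the cube, so I gripped it again and moved it before stacking.
- **Left alone:** the cube, shape and hammer were where they started, within half a pixel.
- **Kettle, unresolved:** its colour-mask centre in the last top image differed from the start by about 3 to 4 pixels (about 8 mm). I think the mask was broken up by the black handle: the arm was never planned near the kettle and later pictures showed it on its burner. A re-check was refused after hand-in, so I could not confirm it.

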